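Hook the ledge bracket onto the slotted upright

TASK

Raise the hinged lid of the metal case until it stays open by itself, and leave it open. Take the hook-on bracket out of the case, put its two tabs through the upper pair of slots of the slotted upright and push it down until it is fully home and the spring catch has popped out above its back plate. Let go of it, and leave the other things on the bench where they are.

Things in the scene. Friction and masses are not known exactly. Their poses are not given: they have to be found in the camera images.
- lid (a joint): hinge of the case's lid: 0 shut, grows as it opens, stop at 1.9 rad; no stay or spring, so it falls shut below about 1.55 rad and falls open above it. The lid weighs 0.25 kg
- case: open aluminium box with a hinged lid, fixed to the bench, outside 170 mm (x) x 220 mm (y) x 70 mm high, walls and floor 5 mm; origin under its centre, x points from its front (the tab's side, towards the robot) to the hinge side
- lid_hinge (a point): middle of the lid's hinge line, above the case's far wall: 85 mm along the case's +x from its centre, 70 mm above the bench. The hinge line runs along the case's y. Axes turn with the lid
- lid_tab (a point): grip point on the lid's dark pull tab, a bar in the lid's plane, 12 mm wide (case's y), 14 mm thick, sticking out 45 mm from the middle of the lid's front edge. The point is 15 mm from its end, 202 mm from the hinge line and, lid shut, 6 mm above that line (76 mm above the bench). The tab turns with the lid and ends up pointing upward
- bracket_grip (a point): middle of the upright central rib of the loose aluminium bracket: rib 10 mm thick (bracket's y), 62 mm long (x), from 4 to 56 mm above the bracket's underside. The point is 34 mm above the underside and 38 mm in front of (-x of) the rear face of the back plate. z up, +x towards the tabs. The bracket starts lying flat in the case, tabs towards the hinge
- bracket_seat (a point): bracket's point on the rear face of its back plate midway between the tabs, level with their undersides: 38 mm along +x from bracket_grip and 4 mm higher, 38 mm above the underside. Same axes. When home it coincides with point slots (or is up to about 3 mm in front of it, as the bracket sags a little)
- bracket: 0.2 to 0.4 kg: ledge 80 (x) x 120 (y) x 4 mm, front lip 12 mm high, back plate 4 x 120 x 50 mm high. Two tabs behind the plate at y +-40 mm: 12 mm wide, 11 mm long, underside 38 and top 44 mm up; the last 5 mm carry a lip hanging 10 mm lower, leaving a 6 mm gap to the plate. Origin: underside, at the plate's rear face, +x to the tabs
- slots (a point): point on the front face of the upright midway between the two upper slots, level with their lower edges, 140 mm above the bench. x points into the plate (away from the robot), z up. Tabs enter while the bracket is 10 to 18 mm above home, until its back plate meets the upright; then it goes straight down
- upright: slotted steel plate fixed to the bench, 4 mm thick, 160 mm wide, top edge 174 mm up, on a 10 mm thick foot reaching 20 mm in front. Slots go through it at y +-40 mm, 17 mm wide, 24 mm high: upper pair from 140 to 164 mm up; a lower pair from 84 to 108 mm is not used. Origin on the bench under the middle of the front face, axes as slots
- catch (a joint): spring catch: dark nose 12 mm wide, 7 mm high, sticking out 7 mm from the upright's front face midway between the slots, 14 to 21 mm above the slots point; 0 out, up to 0.008 m pushed in (2.5 N to start, 6 N at 7 mm). The back plate pushes it in as the tabs enter and rubs on it going down (let go early, it is pushed off); at home it pops out 2 mm above the plate's top edge
- cup: bystander: paper cup, 72 mm across, 85 mm high; origin under its centre
- tray: bystander: horseshoe-shaped blue plastic impression tray, about 60 x 70 mm, 16 mm high, flat handle along its +x; origin under its centre
- bowl: bystander: black rubber mixing bowl, 110 mm across, 60 mm high; origin under its centre
- cast: bystander: plaster cast of a tooth arch, 70 x 65 mm, 30 mm high; origin under its centre
- jar: bystander: white jar with a screw cap, 64 mm across, 80 mm high; origin under its centre
- spatula: bystander: spatula 200 mm long lying on the bench; origin at its middle
Mind the look-alikes: they are no part of the job. There is more than one size of the upright; the job needs the largest.

How it is judged (in metres and radians):
On the way:
1. the lid stands open past its balance point, untouched (value of joint lid above 1.62 rad and contact force between each of the arm, the fingers and lid below 0.1 N), for 0.2 s.
At the end, for the whole second after the job is handed in: Bracket at rest in the upper slots: seat point within 5 mm sideways, 6 mm in front or 3 mm behind, -4 to +3 mm in height of slots, square and upright within 0.14 rad, slower than 20 mm/s; catch pushed in under 2 mm; lid beyond 1.62 rad and at rest (x of bracket_seat in the frame of slots between -0.006 and 0.003 m and y of bracket_seat in the frame of slots between -0.005 and 0.005 m and z of bracket_seat in the frame of slots between -0.004 and 0.003 m and angle between the z axis of bracket_seat and the z axis of slots, either way round below 0.14 rad and angle between the y axis of bracket_seat and the y axis of slots, either way round below 0.14 rad and value of joint catch below 0.002 m and value of joint lid above 1.62 rad and velocity of joint lid below 0.1 rad/s and linear speed of bracket below 0.02 m/s); the robot touches nothing.
It fails at once if a bystander is moved more than 40 mm (distance of any of cup, tray, bowl, cast, jar, spatula from where it was at the start of the episode above 0.04 m).
It also fails if it takes over 66 s, if anything falls off the work surface, if the arm or the gripper's body presses on something with over 40 N, if the wrist force passes 120 N, or if a joint passes its speed limit or range.

ROBOT

A 7-joint arm with a two-finger parallel gripper is mounted at the origin on the work surface. World frame = base frame: x ahead of the robot, y to its left, z up, the work surface at z = 0. Lengths are in m, angles in degrees, forces in N, time in s.
With the tool pointing down it reaches from about 0.425 to 1.025 m from the base axis. Payload 9.4 kg.
Tool frame: the origin (TCP) lies between the finger pads; the fingertips stand 11 mm ahead of it and the grasp point (between the pads) lies 8 mm behind it; z points along the fingers, x is the direction in which the jaws open and shut, and the axes are right-handed (so a half turn about z gives the same grasp; the last joint's range is limited). The gripper opens to 85 mm and grips with 20 to 120 N. Pads are 22 mm wide; open, the fingers measure 114 mm over their backs; the gripper's body (76 mm by 85 mm) begins 54 mm behind the grasp point. The pads swing forward as they close: fully open they stand 13 mm farther back than shut.
Start: joints at [-72.347, 34.337, -0.143, 91.639, 0.103, 54.024, -4.572], TCP at [0.272, 0.672, 0.203] pointing down, gripper open.
Joint ranges: [-147.43, 147.43], [-19.82, 112.94], [-74.19, 73.91], [6.32, 146.72], [-59.91, 239.91], [6.04, 106.73], [-150.56, 150.56]. Speed limits (degrees/s): [127.2, 127.2, 172.46, 172.46, 180, 180, 180].

INTERFACE

Orientations are given as [roll, pitch, yaw] about the fixed x, y, z axes, in that order (R = Rz(yaw) Ry(pitch) Rx(roll)).
In Python, from workcell import robot gives the robot as it stands. The module is installed in compiled form; this text tells all that it offers.
- The arm moves only by the tool move_arm, never from a script. Its argument "steps" is a list that holds one entry, the list of rows, each a list of 7 numbers: the shift along the tool's x, y, z normalised to -1 to 1, where 1 is 0.3 m, then the turn, a rotation vector about the tool's x, y, z normalised to -1 to 1, where 1 is 30 degrees, then the gripper command: -1 is shut, 1 is fully open, values between are in proportion. In form: [[[x, y, z, wx, wy, wz, hand], ...]]. A call has exactly 5 rows; each row is the pose to reach, as a shift and turn from the pose commanded when the call began, along the tool's axes at that moment; what a row does not reach only later rows make up. A row lasts 1/12 s, in which the tool goes at most 41.7 mm and 7.16 degrees, less where a joint would pass 70% of its speed; a pose out of reach is approached as far as the arm can. A call with a number of a shift or a turn outside -1 to 1 is refused whole. A call with a gripper value outside its range is refused whole. The fingers move at their own pace and stop on an object; "squeeze" is the grip in N (left out, the last holds). Time passes only in rows, so rows that repeat a pose let the fingers close, or fill a call up. It gives the time, the measured TCP pose, the force and the opening at its end, in the units of the state.
- robot.read_state(): the state, without advancing time (a new reading comes with each control period).
- robot.capture(name): name is "side" or "top" or "wrist"; returns the picture (480x640x3 uint8, blue, green, red); there is no depth.
- robot.camera_info(name): a dict with "fovy" (degrees; the focal length in pixels is half the picture's height over the tangent of half this angle, whatever the lens; pixels are square), "cx", "cy" (the principal point, pixels), "k1" (the pictures are not rectified: a ray, as slopes to the right and down, at radius r is drawn at 1 + k1 r^2 times it, then the intrinsics apply), "world_to_cam" (4x4, takes a point from world to camera coordinates). Camera axes: x right, y down, z forward; pixel columns grow to the right and rows downward; lengths in m; the calibration is good to about 2 mm. A picture is of the moment at which its call begins: read the wrist's pose just before it. camera_info takes no time and is no camera call; for the wrist camera it gives the pose at the moment of the call.
- robot.close_job(): hands the job in, once; it reports no verdict.
The state is a dict: "t": time; "joint_positions": joint angles; "qd": joint speeds; "tau": joint torques, N m; "position": TCP position; "tcp_rot": TCP orientation; "wrist_force": force on the tool from outside, world axes, zero at the start; "wrist_torque": the same for the moment, N m; "finger_gap": finger opening in m.
Only numpy, scipy, OpenCV 4.12 (cv2) and the standard library are available. Lean on these libraries where they do the work, as an engineer would, in place of code of your own. Each camera call takes 0.05 s, during which the arm holds its last target.

## Working session

There is one attempt and no reset: what is moved stays moved. The work goes in short steps, Python scripts to look and compute and a tool call to move; the robot and the scene stay as the last step left them, time stands still between calls to the robot, and variables do not carry over. Pictures are saved under pics/ and viewed, and the job is handed in when it is done.

Besides the shell and the picture viewer there is one more tool, called after "Emit:" as name([rows], argument=value, ...), one row to a line, values as JSON. move_arm: Moves the arm, as the interface text tells. Scaled input: -1 to 1 covers 0.3 m each way for a shift and 30 degrees each way for a turn. Its arguments: {"type":"object","properties":{"steps":{"type":"array","items":{"type":"array","items":{"type":"array","items":{"type":"number","minimum":-1,"maximum":1}}}},"squeeze":{"type":"number"}},"required":["steps"]}

```bash
mkdir -p pics; cat > h.py <<'E'
import numpy as np, cv2
from workcell import robot
from scipy.spatial.transform import Rotation as R
def K(n):
    i=robot.camera_info(n); f=240/np.tan(np.radians(i['fovy']/2)); return i,f
def ray(n,u,v,i=None):
    if i is None: i=robot.camera_info(n)
    f=240/np.tan(np.radians(i['fovy']/2))
    d=np.array([(u-i['cx'])/f,(v-i['cy'])/f]); p=d.copy()
    for _ in range(30): p=d/(1+i['k1']*(p@p))
    M=np.array(i['world_to_cam']); Rm=M[:3,:3]; c=-Rm.T@M[:3,3]
    return c, Rm.T@np.array([p[0],p[1],1])
def atz(n,u,v,z,i=None):
    c,d=ray(n,u,v,i); return c+d*(z-c[2])/d[2]
def proj(n,P,i=None):
    if i is None: i=robot.camera_info(n)
    f=240/np.tan(np.radians(i['fovy']/2)); M=np.array(i['world_to_cam'])
    q=M[:3,:3]@np.array(P)+M[:3,3]; s=q[:2]/q[2]; s=s*(1+i['k1']*(s@s))
    return s*f+[i['cx'],i['cy']]
def tri(obs):
    A=np.zeros((3,3));b=np.zeros(3)
    for n,u,v in obs:
        c,d=ray(n,u,v); d/=np.linalg.norm(d); Q=np.eye(3)-np.outer(d,d); A+=Q;b+=Q@c
    return np.linalg.solve(A,b)
def crop(n,fn,x0,y0,x1,y1,s):
    im=cv2.imread(fn)[y0:y1,x0:x1]; cv2.imwrite(n,cv2.resize(im,None,fx=s,fy=s,interpolation=cv2.INTER_CUBIC))
E
python3 - <<'E'
from h import *
for n in ['side','top','wrist']:
    i=robot.camera_info(n); cv2.imwrite(f'pics/{n}0.png',robot.capture(n))
    c,d=ray(n,320,240); print(n,i['fovy'],i['cx'],i['cy'],i['k1'],c.round(3),(d/np.linalg.norm(d)).round(3))
s=robot.read_state(); print(s)
E
```

```text
side 55.11094042608616 323.94910788920447 242.36289516437273 -0.07375452226498902 [ 0.417 -1.003  1.102] [ 0.049  0.681 -0.731]
top 42.28066875400142 327.3530889749689 245.84916227593186 0.03794882174143385 [ 0.208 -0.073  1.881] [ 0.168  0.007 -0.986]
wrist 67.21364201657168 320.23364016615756 234.3462726198921 -0.03715877364251952 [0.21  0.696 0.374] [ 0.257 -0.106 -0.96 ]
{'t': 0.15, 'joint_positions': array([-72.34890565,  34.37583967,  -0.14358957,  91.66799688,
         0.10331401,  54.02499155,  -4.57325423]), 'qd': array([ 0.03647967, -0.15486573,  0.02587255, -0.19039999,  0.03180496,
       -0.03001769,  0.04737239]), 'tau': array([ 2.67107549e-03, -7.76995540e+01,  1.56690001e+00, -2.58234197e+01,
        1.25180537e-02,  6.85297418e-03,  1.85061037e-05]), 'position': array([0.27201804, 0.67163448, 0.20250755]), 'tcp_rot': array([1.79992067e+02, 6.82874354e-02, 6.79549474e+01]), 'wrist_force': array([ 1.14506459, -0.01299705,  0.40401625]), 'wrist_torque': array([ 0.02054559,  0.00707056, -0.01826121]), 'finger_gap': 0.08541806168240447}
```

View pics/side0.png

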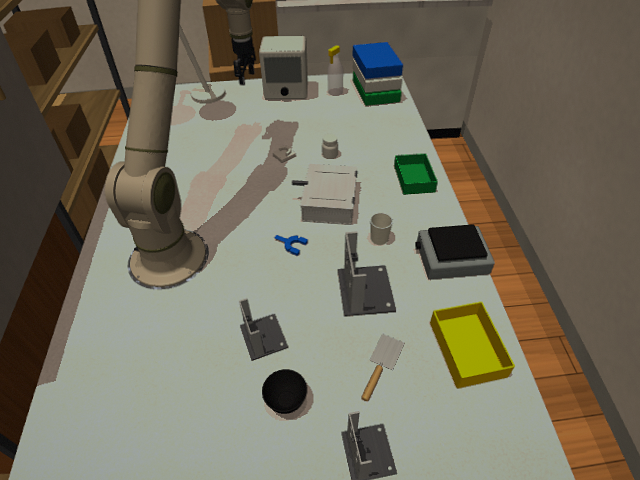

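View pics/top0.png

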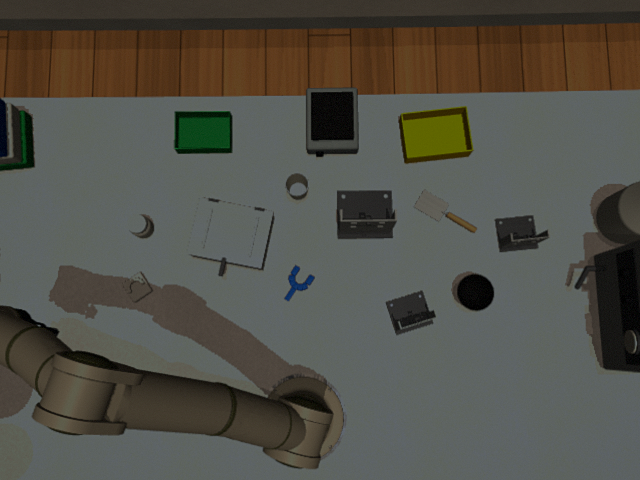

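View pics/wrist0.png

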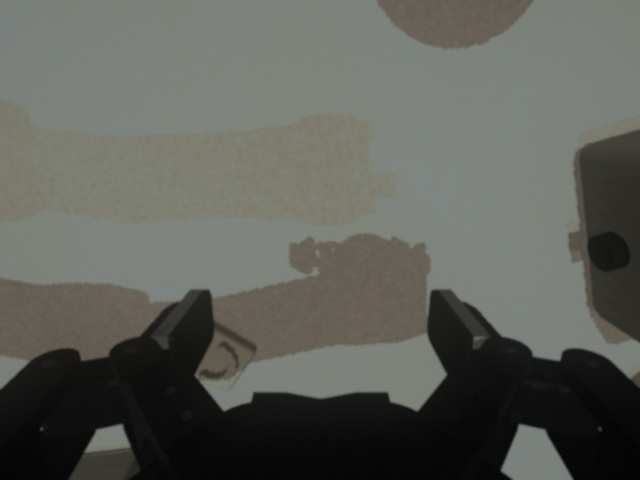

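```bash
python3 - <<'E'
from h import *
crop('pics/c1.png','pics/top0.png',180,160,410,310,3.4)
crop('pics/c2.png','pics/side0.png',280,140,420,330,3.1)
crop('pics/c3.png','pics/side0.png',230,220,410,480,2.3)
for o in [(366,217),(522,237),(413,318)]: print(atz('top',*o,0.17))
E
```

```text
[ 0.56240361 -0.18986347  0.17      ]
[ 0.49913838 -0.62324014  0.17      ]
[ 0.27844212 -0.31159919  0.17      ]
```

View pics/c1.png

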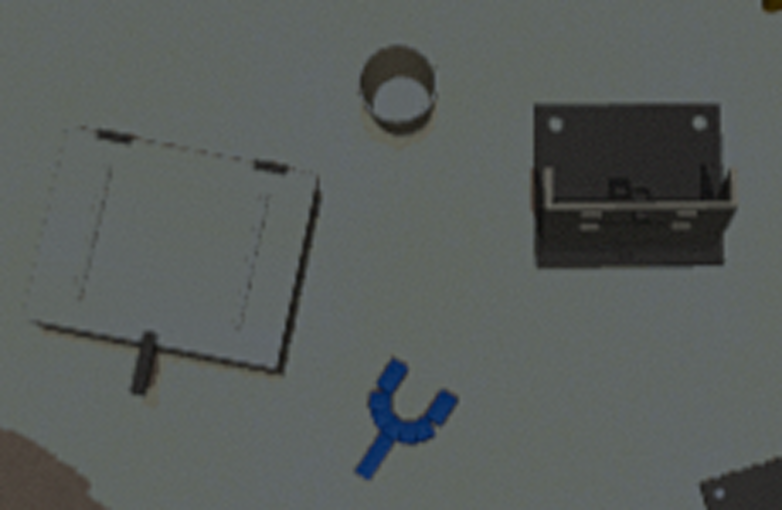

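View pics/c2.png

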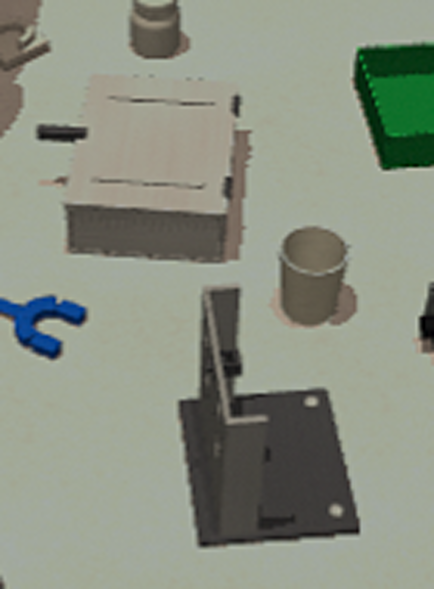

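View pics/c3.png

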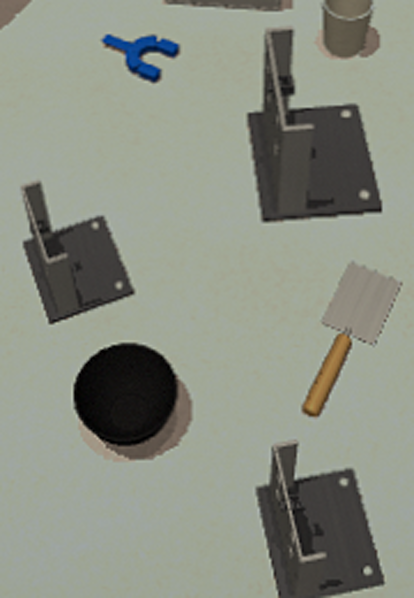

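```bash
python3 - <<'E'
from h import *
crop('pics/c4.png','pics/top0.png',326,180,406,245,10)
crop('pics/c5.png','pics/top0.png',180,190,280,285,6)
T=lambda x,y:(180+x/3.4,160+y/3.4)
for z in (0.07,0.078):
  P=[atz('top',*T(*p),z) for p in [(282,373),(35,322),(318,177),(68,127)]]
  print(z,np.round(P,4)); a,b,c,d=P
  print([np.linalg.norm(x).round(4) for x in (a-b,c-d,a-c,b-d)], [np.degrees(np.arctan2(*(v[[1,0]]))).round(1) for v in (b-a,d-c,c-a,d-b)],np.mean(P,0).round(4))
print(atz('top',*T(138,393),0.083))
E
```

```text
0.07 [[0.4296 0.1096 0.07  ]
 [0.4771 0.323  0.07  ]
 [0.602  0.0784 0.07  ]
 [0.6498 0.2976 0.07  ]]
[np.float64(0.2187), np.float64(0.2243), np.float64(0.1752), np.float64(0.1745)] [np.float64(77.4), np.float64(77.7), np.float64(-10.2), np.float64(-8.4)] [0.5396 0.2021 0.07  ]
0.078 [[0.4286 0.1088 0.078 ]
 [0.4759 0.3213 0.078 ]
 [0.6002 0.0777 0.078 ]
 [0.6478 0.296  0.078 ]]
[np.float64(0.2177), np.float64(0.2233), np.float64(0.1744), np.float64(0.1738)] [np.float64(77.4), np.float64(77.7), np.float64(-10.2), np.float64(-8.4)] [0.5381 0.2009 0.078 ]
[0.41254962 0.23115935 0.083     ]
```

View pics/c4.png

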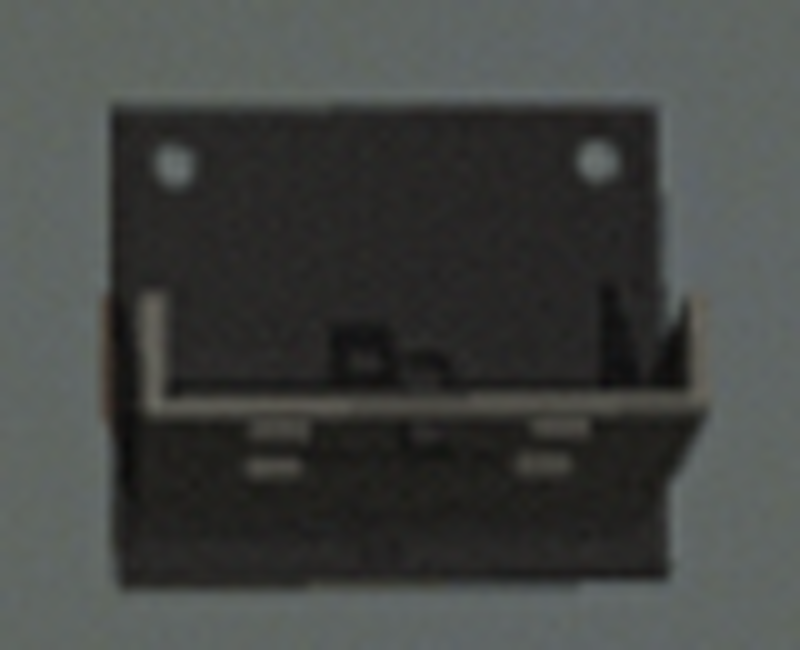

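View pics/c5.png

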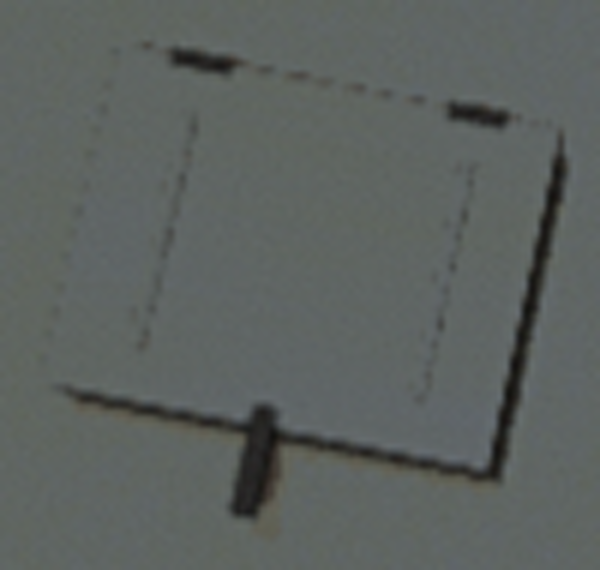

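```bash
python3 - <<'E'
from h import *
from scipy.optimize import least_squares
T5=lambda x,y:(180+x/6,190+y/6); S=lambda x,y:(280+x/3.1,140+y/3.1)
obs=[('top',T5(492,468),(-85,-110)),('top',T5(62,388),(-85,110)),('top',T5(560,128),(85,-110)),('top',T5(112,48),(85,110)),
('side',S(90,75),(-85,110)),('side',S(240,82),(85,110)),('side',S(68,207),(-85,-110)),('side',S(227,207),(85,-110))]
tab=[('top',T5(244,516),(-132,0))]
def res(p,full=False):
    x,y,a,z=p; r=[]
    for n,uv,q in obs+tab:
        q=np.array(q)/1000; zz=z if (n,uv,q) and abs(q[0])<.1 else .083
        P=[x+np.cos(a)*q[0]-np.sin(a)*q[1],y+np.sin(a)*q[0]+np.cos(a)*q[1],zz]
        r.append(proj(n,P)-uv)
    return np.concatenate(r)
s=least_squares(res,[.54,.2,-.2,.076],x_scale=.01,loss='soft_l1'); print(s.x.round(4),np.degrees(s.x[2]),s.fun.reshape(-1,2).round(1))
U=lambda x,y:(326+x/10,180+y/10)
a=atz('top',*U(145,412),.174); b=atz('top',*U(706,408),.174)
print('upright',a,b,np.linalg.norm(a-b),(a+b)/2,np.degrees(np.arctan2(*(a-b)[:2]*[-1,1])))
a=atz('top',*U(118,588),.01); b=atz('top',*U(668,578),.01)
print('foot',a,b,np.linalg.norm(a-b),(a+b)/2,np.degrees(np.arctan2(*(a-b)[:2]*[-1,1])))
a=atz('top',*U(110,108),.01); b=atz('top',*U(657,108),.01)
print('footback',a,b,np.degrees(np.arctan2(*(a-b)[:2]*[-1,1])))
E
```

```text
[ 0.5419  0.2043 -0.1853  0.0766] -10.615120680450898 [[-0.  -1.4]
 [-2.2 -0.8]
 [-0.7 -0.8]
 [ 1.2  0.2]
 [-0.6  0.2]
 [-1.8  0.2]
 [-1.  -1. ]
 [-0.5  1.7]
 [ 0.8 -0.3]]
upright [ 0.55057648 -0.11784449  0.174     ] [ 0.54948929 -0.27504245  0.174     ] 0.15720171691163348 [ 0.55003288 -0.19644347  0.174     ] -0.3962547705468422
foot [ 0.52879826 -0.11296306  0.01      ] [ 0.52953067 -0.2811952   0.01      ] 0.16823373100698105 [ 0.52916446 -0.19707913  0.01      ] 0.2494371791375714
footback [ 0.67956976 -0.11304735  0.01      ] [ 0.67715121 -0.28232045  0.01      ] -0.818579589634437
```

```bash
cat >> h.py <<'E'
def plan(pos,rpy):
    s=robot.read_state(); R0=R.from_euler('xyz',s['tcp_rot'],degrees=True); R1=R.from_euler('xyz',rpy,degrees=True)
    sh=R0.inv().apply(np.array(pos)-s['position']); w=np.degrees((R0.inv()*R1).as_rotvec())
    print('t',round(s['t'],2),'pos',s['position'].round(4),s['tcp_rot'].round(2),'F',s['wrist_force'].round(1),'gap',round(s['finger_gap'],4))
    print('m',sh.round(4),'deg',w.round(2),'NORM',(sh/.3).round(4),(w/30).round(4))
E
python3 - <<'E'
from h import *
plan([.40,.226,.20],[180,0,79.4])
for n,u,v in [('cup',297,190),('tray',298,283),('jar',138,225),('cast',140,288)]: print(n,atz('top',u,v,0.03))
E
```

```text
t 0.15 pos [0.272  0.6716 0.2025] [1.7999e+02 7.0000e-02 6.7950e+01] F [ 1.1 -0.   0.4] gap 0.0854
m [-0.365   0.2859  0.003 ] deg [  0.     0.07 -11.45] NORM [-1.2167  0.953   0.0099] [ 0.      0.0023 -0.3815]
cup [0.67872527 0.00983956 0.03      ]
tray [0.39294934 0.00876569 0.03      ]
jar [0.57609927 0.49092921 0.03      ]
cast [0.38506523 0.47852094 0.03      ]
```

Emit:
move_arm([
  [[-0.1,0.08,0,0,0,0,1],[-0.2,0.16,0,0,0,-0.1,1],[-0.31,0.24,0,0,0,-0.2,1],[-0.42,0.33,0,0,0,-0.3,1],[-0.52,0.41,0,0,0,-0.38,1]],
])

```text
t: 0.57
position: [0.3278, 0.4789, 0.2029]
tcp_rot: [180.0, 0.0, 79.5]
wrist_force: [1.1, -0.6, 0.4]
finger_gap: 0.0854
```

```bash
python3 - <<'E'
from h import *
plan([.40,.226,.20],[180,0,79.4])
E
```

```text
t 0.57 pos [0.3278 0.4789 0.2029] [1.7999e+02 4.0000e-02 7.9520e+01] F [ 1.1 -0.6  0.4] gap 0.0854
m [-0.2355  0.117   0.0031] deg [0.01 0.04 0.12] NORM [-0.7851  0.39    0.0104] [0.0003 0.0015 0.0041]
```

Emit:
move_arm([
  [[-0.12,0.06,0,0,0,0,1],[-0.24,0.12,0,0,0,0,1],[-0.36,0.18,0,0,0,0,1],[-0.48,0.24,0,0,0,0,1],[-0.6,0.3,0,0,0,0,1]],
])

```text
t: 0.98
position: [0.3829, 0.2857, 0.2032]
tcp_rot: [180.0, 0.0, 79.4]
wrist_force: [0.7, 0.4, 0.3]
finger_gap: 0.0855
```

Emit:
move_arm([
  [[-0.09,0.04,0,0,0,0,1],[-0.17,0.08,0,0,0,0,1],[-0.18,0.09,0,0,0,0,1],[-0.18,0.09,0,0,0,0,1],[-0.18,0.09,0,0,0,0,1]],
])

```text
t: 1.4
position: [0.3995, 0.2302, 0.2033]
tcp_rot: [180.0, -0.0, 79.3]
wrist_force: [1.0, 0.5, 0.1]
finger_gap: 0.0855
```

```bash
python3 - <<'E'
from h import *
import json
i=robot.camera_info('wrist'); json.dump({k:(np.array(v).tolist()) for k,v in i.items()},open('w1.json','w'))
plan([.427,.226,.20],[180,0,79.4])
cv2.imwrite('pics/wrist1.png',robot.capture('wrist'))
E
```

```text
t 1.4 pos [0.3995 0.2302 0.2033] [ 1.7999e+02 -4.0000e-02  7.9330e+01] F [1.  0.5 0.1] gap 0.0855
m [0.0009 0.0278 0.0033] deg [ 0.01 -0.04 -0.07] NORM [0.0031 0.0927 0.011 ] [ 0.0004 -0.0013 -0.0023]
```

View pics/wrist1.png

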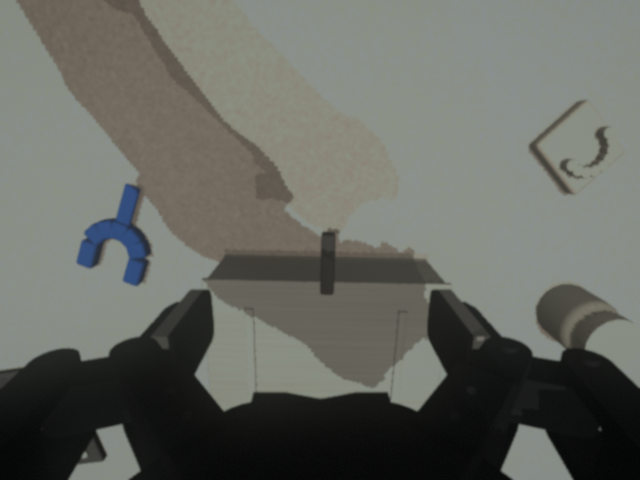

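```bash
python3 - <<'E'
from h import *
crop('pics/w1c.png','pics/wrist1.png',190,215,470,305,2.8)
import json; i=json.load(open('w1.json'))
g=lambda u,v,z:atz('wrist',u,v,z,i)
a=g(203,280,.0766);b=g(451,284,.0766)
print(a,b,np.linalg.norm(a-b),'yaw',np.degrees(np.arctan2(*(b-a)[[1,0]]))-90,(a+b)/2)
print('end',g(328,237,.083),'base',g(327,294,.083))
print(proj('wrist',[.4269,.2258,.083],i))
E
```

```text
[0.43592555 0.11685345 0.0766    ] [0.48089291 0.33353917 0.0766    ] 0.2213024315598568 yaw -11.723807080146543 [0.45840923 0.22519631 0.0766    ]
end [0.41568976 0.23347521 0.083     ] base [0.46663639 0.22326344 0.083     ]
[321.47575164 251.12724914]
```

View pics/w1c.png

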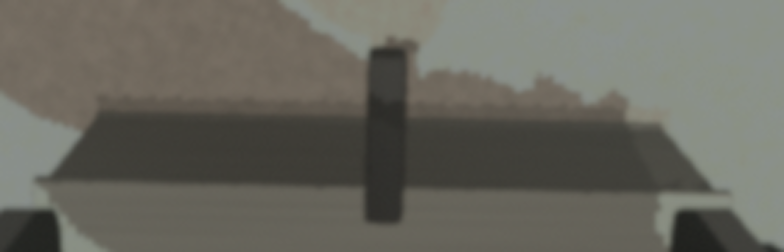

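```bash
python3 - <<'E'
from h import *
plan([.427,.2295,.068],[180,0,78.7])
E
```

```text
t 1.45 pos [0.3993 0.2308 0.2032] [ 1.800e+02 -4.000e-02  7.941e+01] F [-0.3  0.1  0. ] gap 0.0854
m [0.0037 0.0275 0.1352] deg [ 0.   -0.04  0.71] NORM [0.0125 0.0917 0.4508] [ 0.0001 -0.0012  0.0236]
```

Emit:
move_arm([
  [[0.01,0.09,0,0,0,0.02,0.6],[0.012,0.092,0.1,0,0,0.024,0.4],[0.012,0.092,0.22,0,0,0.024,0.2],[0.012,0.092,0.34,0,0,0.024,0],[0.012,0.092,0.45,0,0,0.024,0]],
])

```text
t: 1.87
position: [0.4267, 0.2299, 0.0666]
tcp_rot: [180.0, -0.1, 78.8]
wrist_force: [-0.2, 0.9, 0.3]
finger_gap: 0.0432
```

Emit:
move_arm([
  [[0,0,0,0,0,0,-1],[0,0,0,0,0,0,-1],[0,0,0,0,0,0,-1],[0,0,0,0,0,0,-1],[0,0,0,0,0,0,-1]],
], squeeze=30)

```text
t: 2.28
position: [0.4281, 0.2289, 0.0701]
tcp_rot: [179.9, -0.1, 78.6]
wrist_force: [-0.3, -0.4, 0.5]
finger_gap: -0.0
```

```bash
python3 - <<'E'
from h import *
plan([.427,.2295,.068],[180,0,78.7])
cv2.imwrite('pics/wrist2.png',robot.capture('wrist'))
E
```

```text
t 2.28 pos [0.4281 0.2289 0.0701] [ 1.7986e+02 -1.4000e-01  7.8650e+01] F [-0.3 -0.4  0.5] gap -0.0
m [ 0.0004 -0.0012  0.0021] deg [ 0.14 -0.14 -0.05] NORM [ 0.0012 -0.0039  0.007 ] [ 0.0047 -0.0047 -0.0018]
```

View pics/wrist2.png

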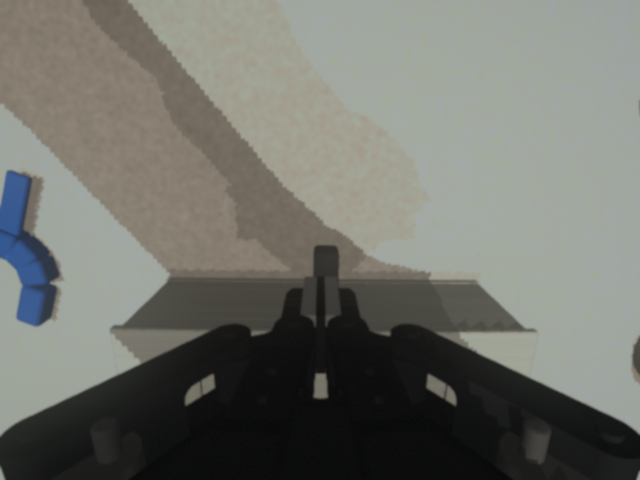

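```bash
python3 - <<'E'
from h import *
crop('pics/w2c.png','pics/wrist2.png',260,230,390,350,5)
for n in ['side']:
  cv2.imwrite('pics/s2.png',robot.capture(n)); crop('pics/s2c.png','pics/s2.png',260,120,400,230,5)
E
```

```text
(no output)
```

View pics/w2c.png

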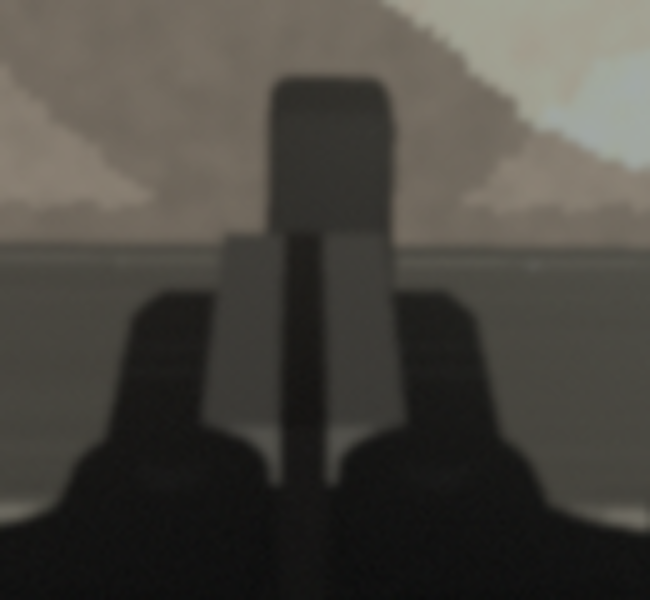

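View pics/s2c.png

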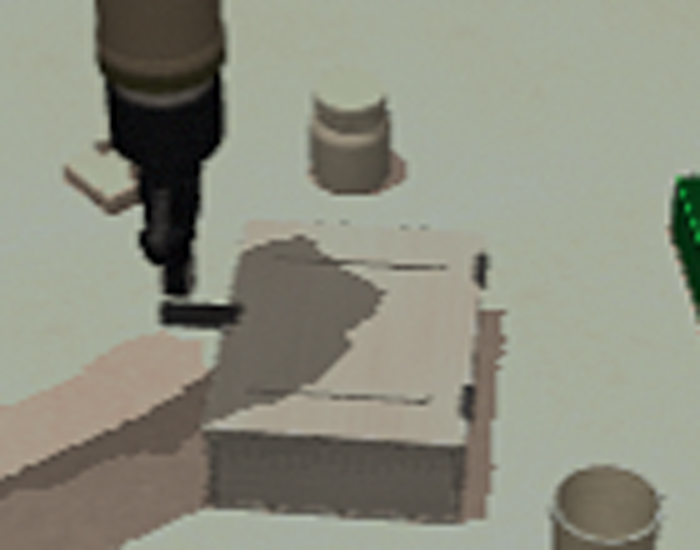

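```bash
python3 - <<'E'
from h import *
s=robot.read_state(); p=s['position']; print(s['t'],p)
for dz in (0,-.011,.008): 
  print(dz,proj('side',p+[0,0,dz]),(proj('side',p+[0,0,dz])-[260,120])*5,(proj('wrist',p+[0,0,dz])-[260,230])*5, (proj('top',p+[0,0,dz])))
# tab end in side crop (160,312): 
for z in (.06,.069,.083,.09): print(z,atz('side',260+160/5,120+312/5,z), atz('side',260+180/5,120+290/5,z))
E
```

```text
2.3833 [0.42784117 0.22855552 0.06968091]
0 [295.99067462 184.64355595] [179.95337311 323.21777973] [304.8680492  210.39060159] [222.31170971 270.88929408]
-0.011 [296.16173078 187.07333869] [180.80865392 335.36669346] [304.44612383 172.83811761] [222.92781971 271.33093734]
0.008 [295.86527174 182.86135388] [179.32635868 314.30676939] [305.20682323 240.54568275] [221.85897959 270.56477284]
0.06 [0.41463089 0.25383504 0.06      ] [0.42994874 0.27654094 0.06      ]
0.069 [0.41465175 0.24297686 0.069     ] [0.42983725 0.26548657 0.069     ]
0.083 [0.41468419 0.22608637 0.083     ] [0.42966381 0.24829089 0.083     ]
0.09 [0.41470042 0.21764112 0.09      ] [0.42957709 0.23969305 0.09      ]
```

Emit:
move_arm([
  [[0,0,0,0,0,0,0],[0,0,0,0,0,0,0],[0,0,0,0,0,0,0],[0,0,0,0,0,0,0],[0,0,0,0,0,0,0]],
])

```text
t: 2.8
position: [0.4271, 0.228, 0.0682]
tcp_rot: [180.0, 0.0, 78.6]
wrist_force: [-1.1, -0.4, 0.0]
finger_gap: 0.0429
```

```bash
python3 - <<'E'
from h import *
plan([.427,.2295,.068],[180,0,78.7])
cv2.imwrite('pics/wrist3.png',robot.capture('wrist'))
cv2.imwrite('pics/s3.png',robot.capture('side')); crop('pics/s3c.png','pics/s3.png',260,120,400,230,5)
p=robot.read_state()['position']
print(proj('wrist',p),proj('wrist',p-[0,0,.011]))
E
```

```text
t 2.8 pos [0.4271 0.228  0.0682] [180.     0.    78.63] F [-1.1 -0.4  0. ] gap 0.0429
m [ 0.0014 -0.0004  0.0002] deg [ 0.    0.   -0.07] NORM [ 0.0047 -0.0015  0.0007] [ 0.      0.0001 -0.0024]
[320.99009436 272.06308513] [320.94854958 264.5936945 ]
```

View pics/wrist3.png

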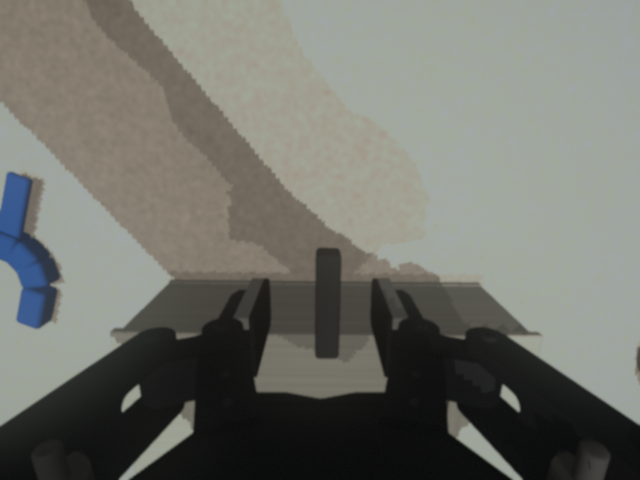

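View pics/s3c.png

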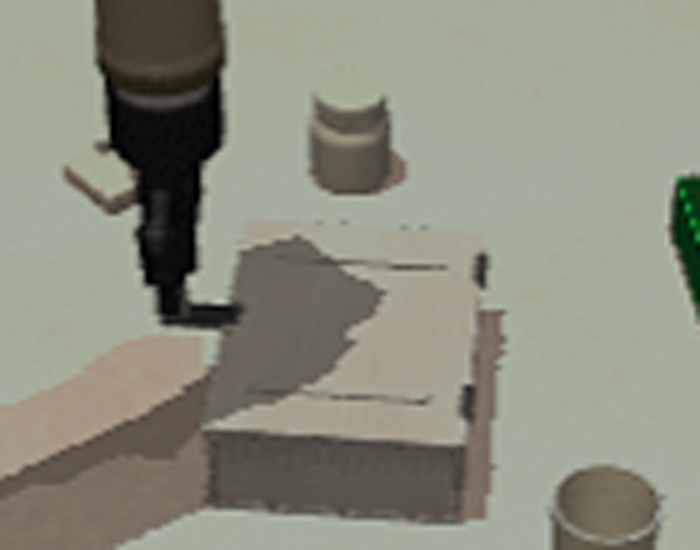

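Emit:
move_arm([
  [[0.007,0,0.01,0,0,0,0],[0.007,0,0.02,0,0,0,0],[0.007,0,0.04,0,0,0,0],[0.007,0,0.06,0,0,0,0],[0.007,0,0.077,0,0,0,0]],
])

```text
t: 3.32
position: [0.4274, 0.2301, 0.0442]
tcp_rot: [-180.0, 0.0, 78.6]
wrist_force: [0.2, -0.6, -0.0]
finger_gap: 0.0427
```

Emit:
move_arm([
  [[0,0,0,0,0,0,-1],[0,0,0,0,0,0,-1],[0,0,0,0,0,0,-1],[0,0,0,0,0,0,-1],[0,0,0,0,0,0,-1]],
], squeeze=30)

```text
t: 3.73
position: [0.4278, 0.2314, 0.0453]
tcp_rot: [180.0, -0.1, 78.7]
wrist_force: [-1.3, 5.8, -1.6]
finger_gap: 0.0108
```

```bash
python3 - <<'E'
from h import *
plan([.427,.2295,.068],[180,0,78.7])
cv2.imwrite('pics/wrist4.png',robot.capture('wrist'))
crop('pics/w4c.png','pics/wrist4.png',210,200,430,380,3)
cv2.imwrite('pics/s4.png',robot.capture('side')); crop('pics/s4c.png','pics/s4.png',260,120,400,230,5)
E
```

```text
t 3.73 pos [0.4278 0.2314 0.0453] [ 1.7997e+02 -1.0000e-01  7.8680e+01] F [-1.3  5.8 -1.6] gap 0.0108
m [-0.002  -0.0004 -0.0227] deg [ 0.03 -0.1  -0.02] NORM [-0.0066 -0.0012 -0.0756] [ 0.0009 -0.0033 -0.0007]
```

View pics/w4c.png

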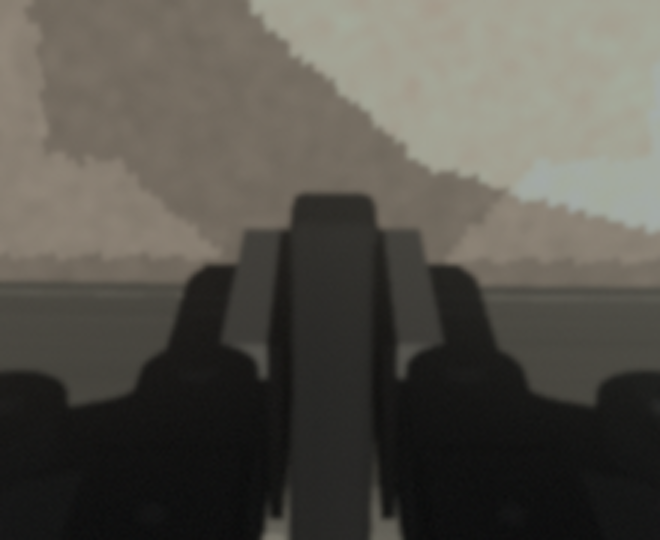

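View pics/s4c.png

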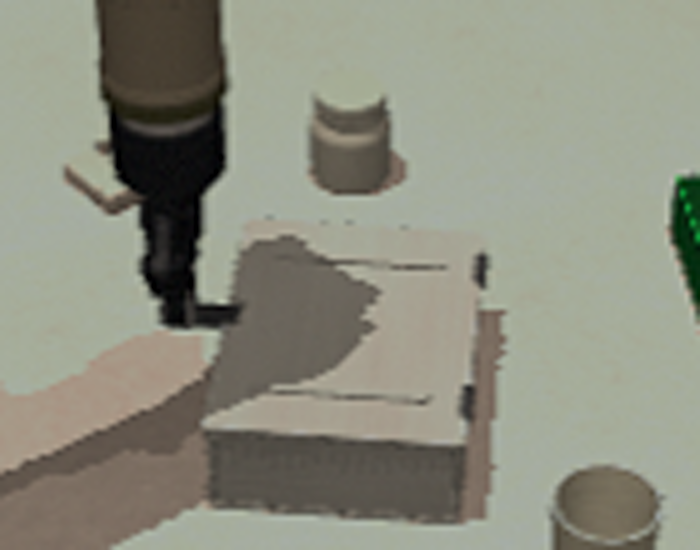

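```bash
python3 - <<'E'
import numpy as np
r=.2021;p=np.arcsin(.006/.202)
f=lambda t:np.array([r*(np.cos(p)-np.cos(p+t)),-r*(np.sin(p+t)-np.sin(p))])/.3
th=np.linspace(0,1.75,21)
for c in range(4):
    print([[round(x,3) for x in f(th[c*5+k])-f(th[c*5])] for k in range(1,6)])
E
```

```text
[[np.float64(0.004), np.float64(-0.059)], [np.float64(0.014), np.float64(-0.117)], [np.float64(0.028), np.float64(-0.174)], [np.float64(0.048), np.float64(-0.23)], [np.float64(0.072), np.float64(-0.283)]]
[[np.float64(0.029), np.float64(-0.051)], [np.float64(0.062), np.float64(-0.1)], [np.float64(0.099), np.float64(-0.146)], [np.float64(0.141), np.float64(-0.188)], [np.float64(0.185), np.float64(-0.226)]]
[[np.float64(0.048), np.float64(-0.034)], [np.float64(0.099), np.float64(-0.064)], [np.float64(0.152), np.float64(-0.09)], [np.float64(0.207), np.float64(-0.111)], [np.float64(0.264), np.float64(-0.126)]]
[[np.float64(0.058), np.float64(-0.011)], [np.float64(0.117), np.float64(-0.017)], [np.float64(0.175), np.float64(-0.017)], [np.float64(0.234), np.float64(-0.013)], [np.float64(0.292), np.float64(-0.003)]]
```

Emit:
move_arm([
  [[0,0.004,-0.059,0,0,0,-1],[0,0.014,-0.117,0,0,0,-1],[0,0.028,-0.174,0,0,0,-1],[0,0.048,-0.23,0,0,0,-1],[0,0.072,-0.283,0,0,0,-1]],
])

```text
t: 4.25
position: [0.4507, 0.2267, 0.1315]
tcp_rot: [179.8, -0.2, 78.6]
wrist_force: [7.0, 1.7, -7.1]
finger_gap: 0.0107
```

```bash
python3 - <<'E'
from h import *
plan([.427,.2295,.068],[180,0,78.7])
cv2.imwrite('pics/s5.png',robot.capture('side')); crop('pics/s5c.png','pics/s5.png',230,80,400,230,4)
E
```

```text
t 4.25 pos [0.4507 0.2267 0.1315] [ 1.7982e+02 -1.6000e-01  7.8610e+01] F [ 7.   1.7 -7.1] gap 0.0107
m [-0.0021 -0.024   0.0634] deg [ 0.18 -0.16 -0.09] NORM [-0.007  -0.0801  0.2114] [ 0.006  -0.0053 -0.003 ]
```

View pics/s5c.png

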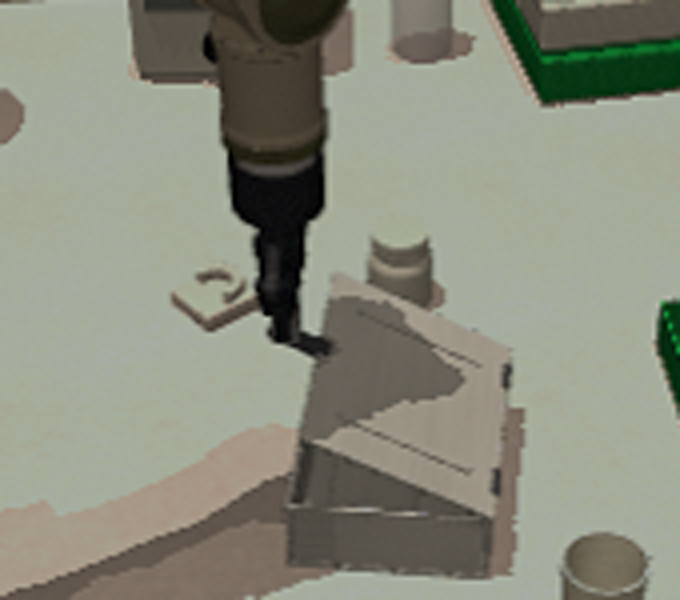

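Emit:
move_arm([
  [[0,0.029,-0.051,0,0,0,-1],[0,0.062,-0.1,0,0,0,-1],[0,0.099,-0.146,0,0,0,-1],[0,0.141,-0.188,0,0,0,-1],[0,0.185,-0.226,0,0,0,-1]],
])

```text
t: 4.72
position: [0.5038, 0.2154, 0.1984]
tcp_rot: [180.0, -0.1, 78.6]
wrist_force: [4.5, 4.1, -6.8]
finger_gap: 0.011
```

Emit:
move_arm([
  [[0,0.048,-0.034,0,0,0,-1],[0,0.099,-0.064,0,0,0,-1],[0,0.152,-0.09,0,0,0,-1],[0,0.207,-0.111,0,0,0,-1],[0,0.264,-0.126,0,0,0,-1]],
])

```text
t: 5.13
position: [0.5805, 0.1992, 0.236]
tcp_rot: [-179.9, 0.0, 78.6]
wrist_force: [-1.2, -0.6, 1.6]
finger_gap: 0.0106
```

```bash
python3 - <<'E'
from h import *
plan([.427,.2295,.068],[180,0,78.7])
cv2.imwrite('pics/s6.png',robot.capture('side')); crop('pics/s6c.png','pics/s6.png',230,80,400,230,4)
E
```

```text
t 5.13 pos [0.5805 0.1992 0.236 ] [-1.7993e+02  2.0000e-02  7.8650e+01] F [-1.2 -0.6  1.6] gap 0.0106
m [-0.0004 -0.1562  0.1682] deg [-0.07  0.02 -0.05] NORM [-0.0015 -0.5207  0.5607] [-0.0023  0.0006 -0.0018]
```

View pics/s6c.png

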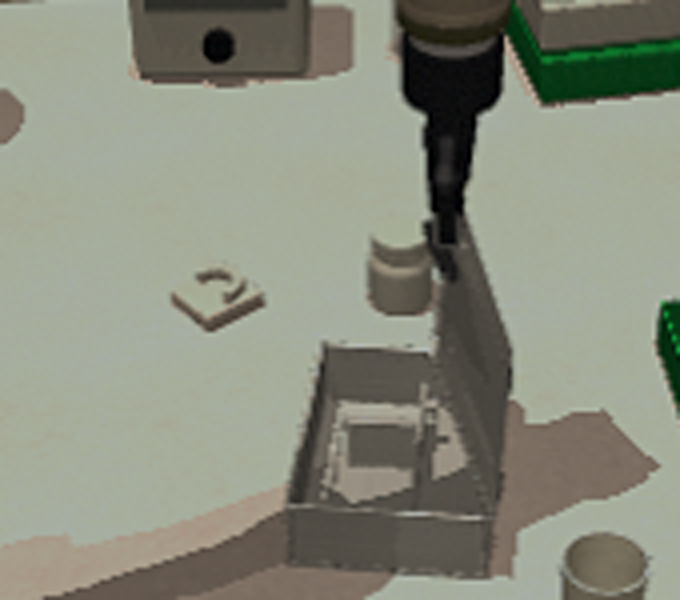

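Lid at about 75°, the bracket is visible inside the case. Continue the arc.

Emit:
move_arm([
  [[0,0.058,-0.011,0,0,0,-1],[0,0.117,-0.017,0,0,0,-1],[0,0.175,-0.017,0,0,0,-1],[0,0.234,-0.013,0,0,0,-1],[0,0.292,-0.003,0,0,0,-1]],
])

```text
t: 5.6
position: [0.6675, 0.1808, 0.2375]
tcp_rot: [179.9, 0.0, 78.6]
wrist_force: [-0.0, -2.5, 7.3]
finger_gap: 0.0104
```

Emit:
move_arm([
  [[0,0,0,0,0,0,-0.3],[0,0,0,0,0,0,0.2],[0,0,0,0,0,0,0.2],[0,0,0,0,0,0,0.2],[0,0,-0.06,0,0,0,0.2]],
])

```text
t: 6.02
position: [0.664, 0.182, 0.2514]
tcp_rot: [-179.7, 0.2, 78.7]
wrist_force: [0.1, -0.3, -0.9]
finger_gap: 0.0513
```

Emit:
move_arm([
  [[0,0,-0.08,0,0,0,0.2],[0,0,-0.16,0,0,0,0.2],[0,-0.06,-0.2,0,0,0,0.2],[0,-0.12,-0.2,0,0,0,0.2],[0,-0.24,-0.2,0,0,0,0.2]],
])

```text
t: 6.43
position: [0.5973, 0.1957, 0.3152]
tcp_rot: [179.8, -0.0, 78.5]
wrist_force: [-1.3, 0.7, -0.5]
finger_gap: 0.0513
```

```bash
python3 - <<'E'
from h import *
plan([.427,.2295,.068],[180,0,78.7])
cv2.imwrite('pics/s7.png',robot.capture('side')); crop('pics/s7c.png','pics/s7.png',230,80,400,230,4)
cv2.imwrite('pics/t7.png',robot.capture('top')); crop('pics/t7c.png','pics/t7.png',170,170,310,290,5)
E
```

```text
t 6.43 pos [0.5973 0.1957 0.3152] [ 1.7984e+02 -5.0000e-02  7.8530e+01] F [-1.3  0.7 -0.5] gap 0.0513
m [-0.001  -0.1743  0.2467] deg [ 0.16 -0.05 -0.17] NORM [-0.0033 -0.5809  0.8223] [ 0.0054 -0.0016 -0.0055]
```

View pics/s7c.png

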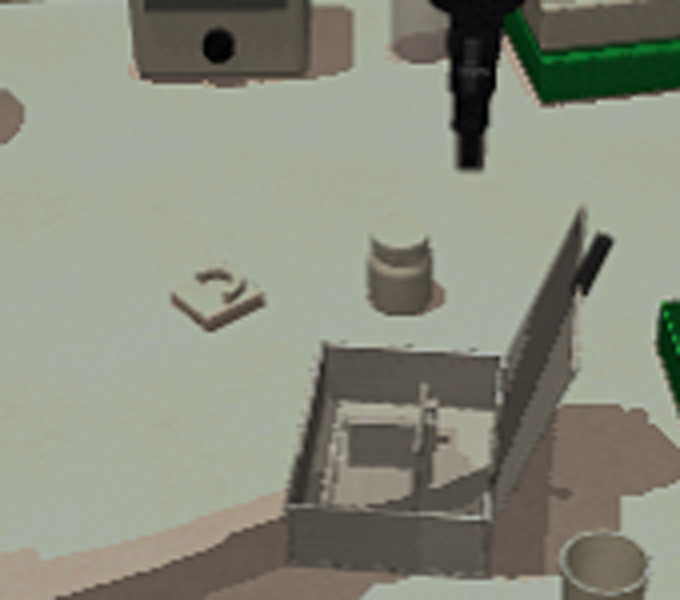

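View pics/t7c.png

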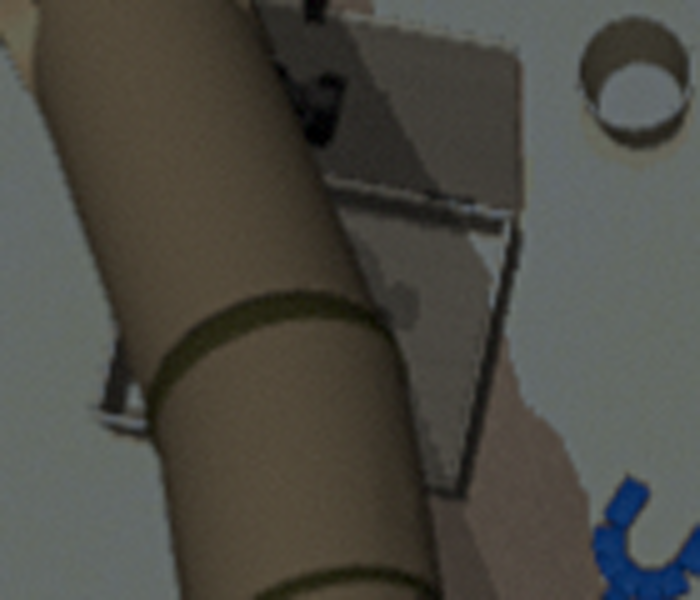

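```bash
python3 - <<'E'
from h import *
import json
i=robot.camera_info('wrist'); json.dump({k:(np.array(v).tolist()) for k,v in i.items()},open('w8.json','w'))
cv2.imwrite('pics/w8.png',robot.capture('wrist'))
E
```

```text
(no output)
```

View pics/w8.png

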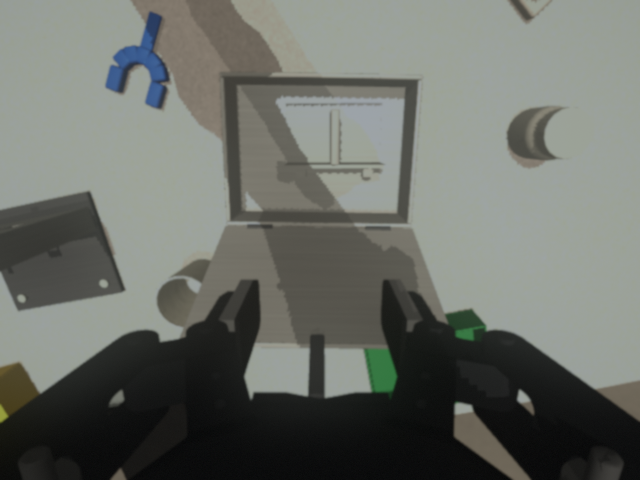

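```bash
python3 - <<'E'
from h import *
crop('pics/w8c.png','pics/w8.png',210,60,430,235,3.6)
E
```

```text
(no output)
```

View pics/w8c.png

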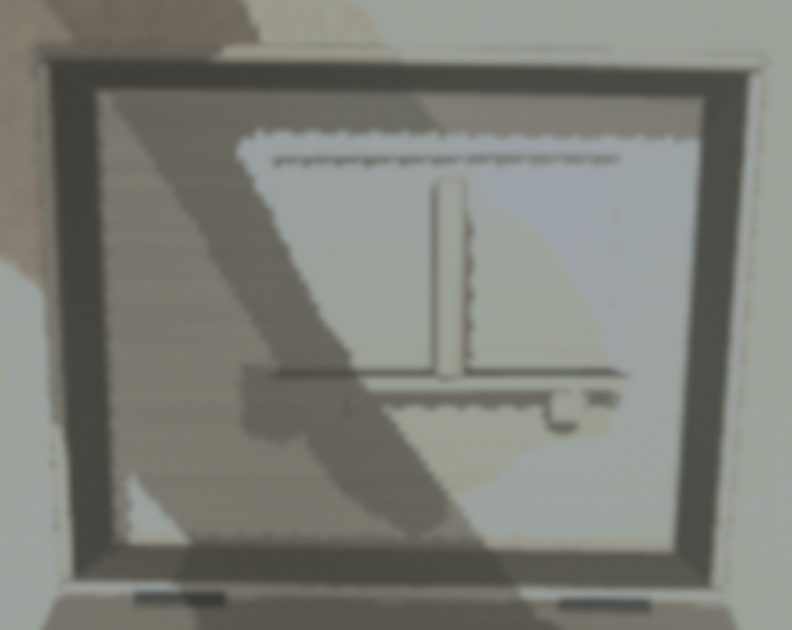

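```bash
python3 - <<'E'
from h import *
import json; i=json.load(open('w8.json'))
g=lambda x,y,z:atz('wrist',210+x/3.6,60+y/3.6,z,i)
a=g(450,180,.061);b=g(449,376,.061);print('rib',a,b,np.linalg.norm(a-b),np.degrees(np.arctan2(*(b-a)[[1,0]])))
c=g(280,376,.055);d=g(627,377,.055);print('plate',c,d,np.linalg.norm(c-d),np.degrees(np.arctan2(*(d-c)[[1,0]]))-90,(c+d)/2)
print('w',np.linalg.norm(g(435,280,.061)-g(467,280,.061)))
# case rim: outer corners z=.07
P=[g(*p,.07) for p in [(38,45),(765,60),(72,582),(712,588)]];print(np.round(P,4),np.mean(P,0))
# fully open-ish finger tip location in wrist
s=robot.read_state();R0=R.from_euler('xyz',s['tcp_rot'],degrees=True)
print(s['position'],proj('wrist',s['position']))
for k in (0,-.01,-.02,-.03): print(k,[proj('wrist',s['position']+R0.apply([sx*.0257,-.011,k])).round(1) for sx in (1,-1)])
E
```

```text
rib [0.50017512 0.23278337 0.061     ] [0.55942245 0.22137774 0.061     ] 0.06033518716405555 -10.896642051559406
plate [0.54917541 0.16726983 0.055     ] [0.57141533 0.27873038 0.055     ] 0.11365767823784244 -11.284133814901736 [0.56029537 0.2230001  0.055     ]
w 0.010147225639855078
[[0.4386 0.1187 0.07  ]
 [0.4848 0.3314 0.07  ]
 [0.6003 0.0871 0.07  ]
 [0.6431 0.2937 0.07  ]] [0.54170242 0.20772615 0.07      ]
[0.59333817 0.19755872 0.31526352] [321.006414   272.12642569]
0 [array([372.5, 251.4]), array([269.5, 251.5])]
-0.01 [array([375.5, 258. ]), array([266.6, 258. ])]
-0.02 [array([378.8, 265.3]), array([263.4, 265.3])]
-0.03 [array([382.5, 273.5]), array([259.8, 273.6])]
```

```bash
python3 - <<'E'
from h import *
s=robot.read_state();R0=R.from_euler('xyz',s['tcp_rot'],degrees=True)
print(s['t'],s['position'])
for y in (-.011,0):
  for k in (0.01,0,-.01,-.02,-.03,-.04,-.05): print(y,k,proj('wrist',s['position']+R0.apply([0,y,k])).round(1),proj('wrist',s['position']+R0.apply([.0214,y,k])).round(1))
# side tips
print((proj('side',s['position'])))
cv2.imwrite('pics/s9.png',robot.capture('side')); crop('pics/s9c.png','pics/s9.png',310,60,390,140,7)
for k in (0.01,0,-.01,-.02,-.03,-.04): print(k,((proj('side',s['position']+[0,0,-k])-[310,60])*7).round(), ((proj('side',s['position']+R0.apply([-.03,0,k]))-[310,60])*7).round())
E
```

```text
6.5833 [0.59333817 0.19755872 0.31526352]
-0.011 0.01 [321.  245.6] [361.7 245.5]
-0.011 0 [321.  251.4] [363.9 251.4]
-0.011 -0.01 [321.1 258. ] [366.4 258. ]
-0.011 -0.02 [321.1 265.3] [369.2 265.3]
-0.011 -0.03 [321.2 273.6] [372.3 273.6]
-0.011 -0.04 [321.2 283. ] [375.8 282.9]
-0.011 -0.05 [321.3 293.8] [379.9 293.7]
0 0.01 [321.  265.3] [361.1 265.3]
0 0 [321.  272.1] [363.2 272.1]
0 -0.01 [321.1 279.7] [365.6 279.7]
0 -0.02 [321.1 288.2] [368.3 288.1]
0 -0.03 [321.2 297.7] [371.3 297.6]
0 -0.04 [321.2 308.5] [374.7 308.4]
0 -0.05 [321.3 320.8] [378.5 320.7]
[346.28708646 125.67237171]
0.01 [253. 479.] [249. 518.]
0 [254. 460.] [249. 498.]
-0.01 [255. 440.] [250. 479.]
-0.02 [255. 420.] [251. 459.]
-0.03 [256. 400.] [251. 438.]
-0.04 [256. 380.] [252. 418.]
```

View pics/s9c.png

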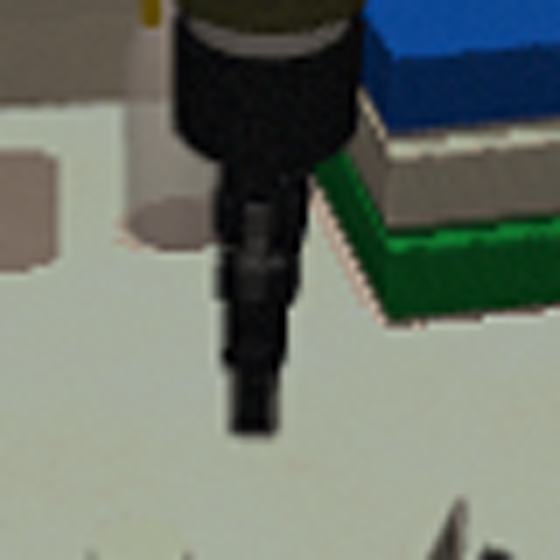

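```bash
python3 - <<'E'
from h import *
plan([.527,.2277,.10],[180,0,78.9])
E
```

```text
t 6.63 pos [0.595  0.1969 0.3152] [ 1.7996e+02 -3.0000e-02  7.8740e+01] F [ 0.4 -0.3 -0.4] gap 0.0512
m [ 0.0168 -0.0729  0.2152] deg [ 0.04 -0.03 -0.16] NORM [ 0.0559 -0.2429  0.7173] [ 0.0012 -0.0011 -0.0053]
```

Emit:
move_arm([
  [[0.02,-0.08,0.05,0,0,0,0.2],[0.04,-0.16,0.15,0,0,0,0.2],[0.056,-0.23,0.28,0,0,0,0.2],[0.056,-0.243,0.4,0,0,0,0.2],[0.056,-0.243,0.5,0,0,-0.005,0.2]],
])

```text
t: 7.05
position: [0.5263, 0.2277, 0.1625]
tcp_rot: [-179.9, 0.0, 78.9]
wrist_force: [1.0, 0.3, -0.3]
finger_gap: 0.0515
```

Emit:
move_arm([
  [[0,0,0.08,0,0,0,0.2],[0,0,0.15,0,0,0,0.2],[0,0,0.2,0,0,0,0.2],[0,0,0.217,0,0,0,0.2],[0,0,0.217,0,0,0,0.2]],
])

```text
t: 7.47
position: [0.5279, 0.2267, 0.098]
tcp_rot: [-179.9, 0.1, 78.8]
wrist_force: [0.2, -0.3, -0.1]
finger_gap: 0.0509
```

```bash
python3 - <<'E'
from h import *
import json
i=robot.camera_info('wrist'); json.dump({k:(np.array(v).tolist()) for k,v in i.items()},open('w10.json','w'))
plan([.527,.2277,.02],[180,0,78.9])
cv2.imwrite('pics/w10.png',robot.capture('wrist'))
E
```

```text
t 7.47 pos [0.5279 0.2267 0.098 ] [-1.7991e+02  9.0000e-02  7.8770e+01] F [ 0.2 -0.3 -0.1] gap 0.0509
m [ 0.001 -0.001  0.078] deg [-0.09  0.09 -0.13] NORM [ 0.0032 -0.0032  0.26  ] [-0.003   0.0031 -0.0044]
```

View pics/w10.png

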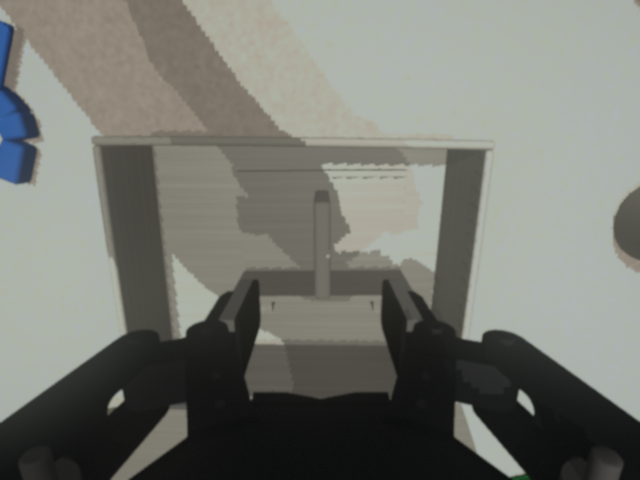

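Emit:
move_arm([
  [[0,0,0.07,0,0,0,0.2],[0,0,0.13,0,0,0,0.2],[0,0,0.19,0,0,0,0.2],[0,0,0.24,0,0,0,0.2],[0,0,0.26,0,0,0,0.2]],
])

```text
t: 7.93
position: [0.5283, 0.2271, 0.0209]
tcp_rot: [180.0, -0.0, 78.8]
wrist_force: [0.8, -0.6, 0.7]
finger_gap: 0.0512
```

```bash
python3 - <<'E'
from h import *
plan([.527,.2277,-.002],[180,0,78.9])
cv2.imwrite('pics/w11.png',robot.capture('wrist'))
cv2.imwrite('pics/s11.png',robot.capture('side')); crop('pics/s11c.png','pics/s11.png',280,100,400,230,5)
E
```

```text
t 7.93 pos [0.5283 0.2271 0.0209] [179.99  -0.    78.77] F [ 0.8 -0.6  0.7] gap 0.0512
m [ 0.0003 -0.0014  0.0229] deg [ 0.01 -0.   -0.13] NORM [ 0.001  -0.0047  0.0764] [ 0.0004 -0.     -0.0042]
```

View pics/w11.png

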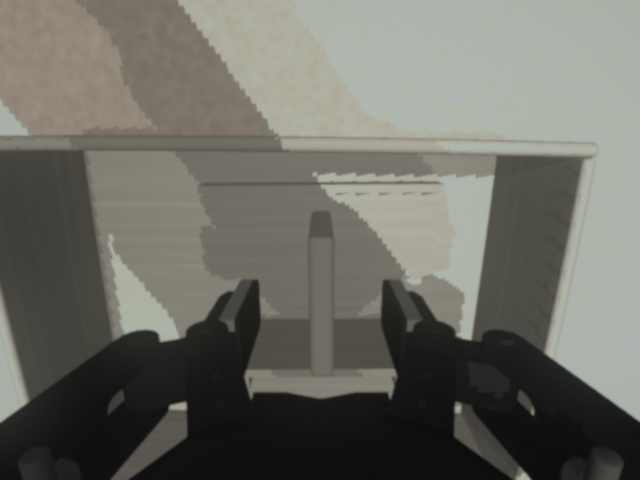

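View pics/s11c.png

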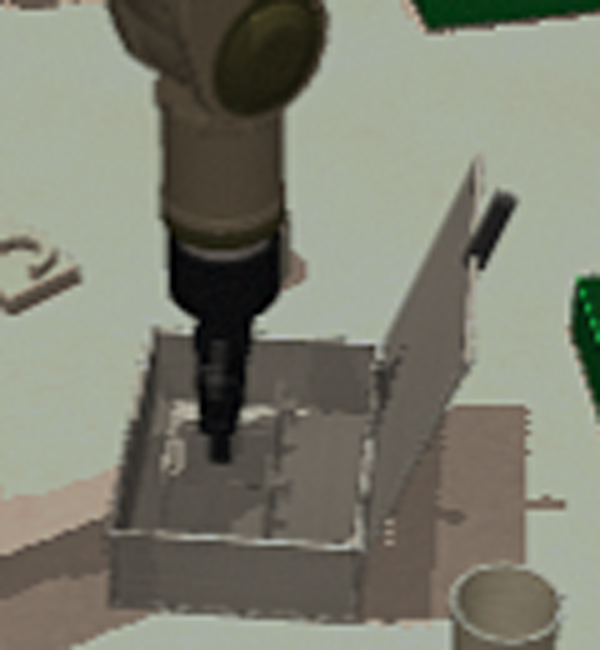

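Emit:
move_arm([
  [[0,0,0.03,0,0,0,0.2],[0,0,0.06,0,0,0,0.2],[0,0,0.075,0,0,0,0.2],[0,0,0.075,0,0,0,0],[0,0,0.075,0,0,0,-0.3]],
])

```text
t: 8.45
position: [0.5278, 0.227, -0.0013]
tcp_rot: [-180.0, 0.0, 78.8]
wrist_force: [-1.1, 0.2, 0.7]
finger_gap: 0.0318
```

Emit:
move_arm([
  [[0,0,0,0,0,0,-1],[0,0,0,0,0,0,-1],[0,0,0,0,0,0,-1],[0,0,0,0,0,0,-1],[0,0,0,0,0,0,-1]],
], squeeze=70)

```text
t: 8.87
position: [0.5281, 0.2272, -0.0007]
tcp_rot: [180.0, -0.0, 78.8]
wrist_force: [-0.8, -1.5, 4.9]
finger_gap: 0.0093
```

```bash
python3 - <<'E'
from h import *
plan([.527,.2277,-.002],[180,0,78.9])
cv2.imwrite('pics/w12.png',robot.capture('wrist'))
E
```

```text
t 8.87 pos [ 0.5281  0.2272 -0.0007] [ 1.7997e+02 -2.0000e-02  7.8780e+01] F [-0.8 -1.5  4.9] gap 0.0093
m [ 0.0003 -0.0012  0.0013] deg [ 0.03 -0.02 -0.12] NORM [ 0.001  -0.004   0.0044] [ 0.001  -0.0007 -0.0039]
```

View pics/w12.png

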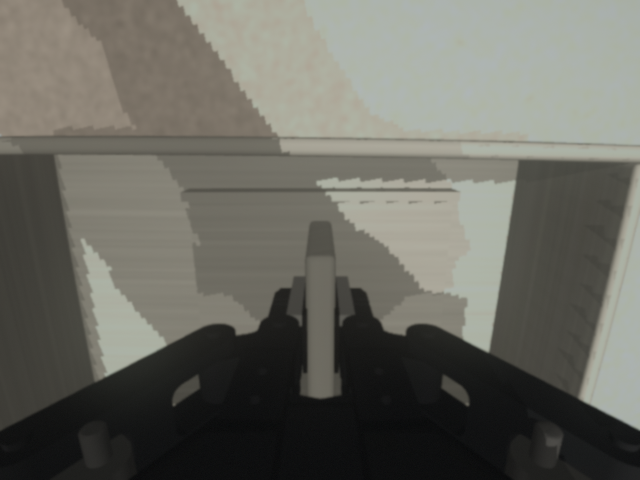

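Emit:
move_arm([
  [[0,0,-0.04,0,0,0,-1],[0,0,-0.11,0,0,0,-1],[0,0,-0.22,0,0,0,-1],[0,0,-0.34,0,0,0,-1],[0,0,-0.45,0,0,0,-1]],
])

```text
t: 9.33
position: [0.5274, 0.2267, 0.1359]
tcp_rot: [-180.0, 0.0, 78.8]
wrist_force: [-0.3, 0.5, -2.4]
finger_gap: 0.0091
```

Emit:
move_arm([
  [[0,0,-0.06,0,0,0,-1],[-0.02,-0.02,-0.1,0,0,0,-1],[-0.08,-0.05,-0.11,0,0,0,-1],[-0.16,-0.09,-0.11,0,0,0,-1],[-0.24,-0.12,-0.11,0,0,0,-1]],
])

```text
t: 9.75
position: [0.4764, 0.1626, 0.1668]
tcp_rot: [-179.9, 0.0, 78.9]
wrist_force: [-0.2, -0.2, -3.1]
finger_gap: 0.0091
```

```bash
python3 - <<'E'
from h import *
plan([.46,-.197,.162],[180,0,89.7])
cv2.imwrite('pics/s13.png',robot.capture('side'));crop('pics/s13c.png','pics/s13.png',240,60,440,260,3)
E
```

```text
t 9.75 pos [0.4764 0.1626 0.1668] [-1.7993e+02  4.0000e-02  7.8850e+01] F [-0.2 -0.2 -3.1] gap 0.0091
m [-0.3559  0.0535  0.005 ] deg [ -0.07   0.04 -10.85] NORM [-1.1865  0.1783  0.0166] [-0.0024  0.0012 -0.3617]
```

View pics/s13c.png

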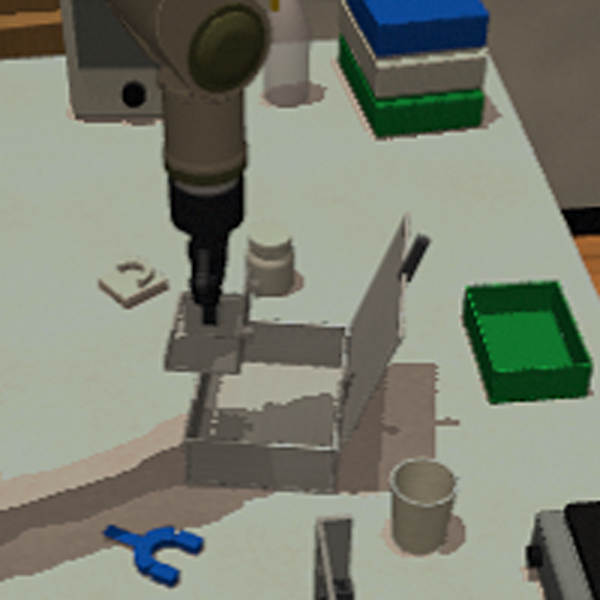

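Emit:
move_arm([
  [[-0.1,0.01,0,0,0,-0.05,-1],[-0.22,0.03,0,0,0,-0.12,-1],[-0.34,0.05,0,0,0,-0.2,-1],[-0.46,0.07,0,0,0,-0.28,-1],[-0.58,0.087,0,0,0,-0.362,-1]],
])

```text
t: 10.22
position: [0.4689, -0.014, 0.1666]
tcp_rot: [-179.9, 0.0, 89.8]
wrist_force: [0.3, -0.2, -1.5]
finger_gap: 0.009
```

```bash
python3 - <<'E'
from h import *
plan([.46,-.197,.162],[180,0,89.7])
E
```

```text
t 10.22 pos [ 0.4689 -0.014   0.1666] [-1.7992e+02  2.0000e-02  8.9780e+01] F [ 0.3 -0.2 -1.5] gap 0.009
m [-0.183  -0.0082  0.0047] deg [-0.08  0.02  0.08] NORM [-0.6101 -0.0273  0.0155] [-0.0027  0.0006  0.0028]
```

Emit:
move_arm([
  [[-0.12,0,0,0,0,0,-1],[-0.24,-0.01,0,0,0,0,-1],[-0.38,-0.02,0,0,0,0,-1],[-0.5,-0.027,0,0,0,0,-1],[-0.6,-0.027,0.015,0,0,0,-1]],
])

```text
t: 10.63
position: [0.4592, -0.1951, 0.1625]
tcp_rot: [-179.9, 0.0, 89.5]
wrist_force: [0.6, -0.6, -2.6]
finger_gap: 0.0092
```

Emit:
move_arm([
  [[0,0,0,0,0,0,-1],[0,0,0,0,0,0,-1],[0,0,0,0,0,0,-1],[0,0,0,0,0,0,-1],[0,0,0,0,0,0,-1]],
])

```text
t: 11.05
position: [0.4612, -0.1908, 0.1624]
tcp_rot: [-180.0, -0.0, 89.8]
wrist_force: [-0.4, 0.7, -2.8]
finger_gap: 0.0089
```

```bash
python3 - <<'E'
from h import *
import json
i=robot.camera_info('wrist'); json.dump({k:(np.array(v).tolist()) for k,v in i.items()},open('w14.json','w'))
plan([.46,-.197,.162],[180,0,89.7])
cv2.imwrite('pics/w14.png',robot.capture('wrist'))
cv2.imwrite('pics/s14.png',robot.capture('side'));crop('pics/s14c.png','pics/s14.png',280,190,420,330,5)
cv2.imwrite('pics/t14.png',robot.capture('top'));crop('pics/t14c.png','pics/t14.png',310,170,430,270,6.5)
E
```

```text
t 11.05 pos [ 0.4612 -0.1908  0.1624] [-1.7998e+02 -3.0000e-02  8.9770e+01] F [-0.4  0.7 -2.8] gap 0.0089
m [-0.0062 -0.0011  0.0004] deg [-0.02 -0.02  0.07] NORM [-0.0208 -0.0038  0.0013] [-0.0005 -0.0008  0.0024]
```

View pics/w14.png

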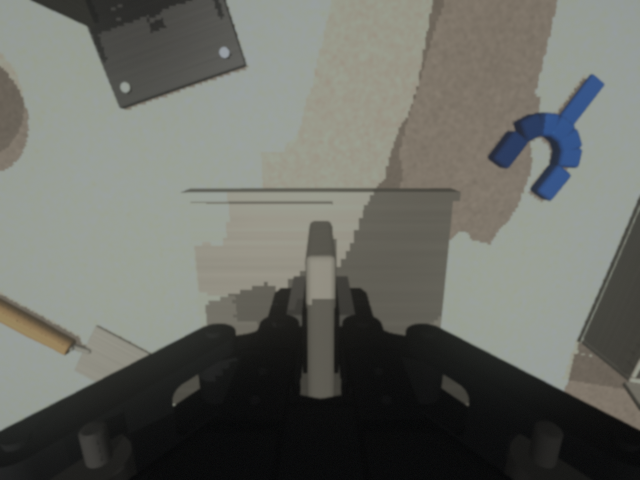

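View pics/s14c.png

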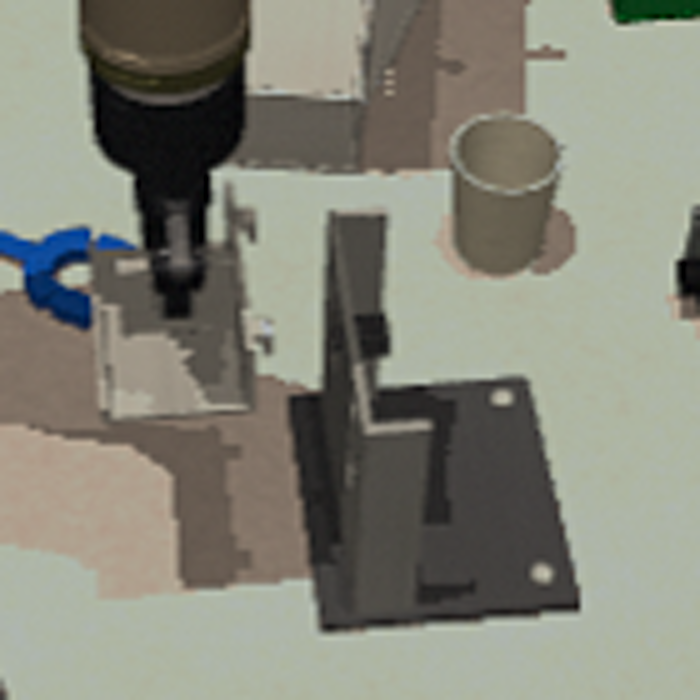

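View pics/t14c.png

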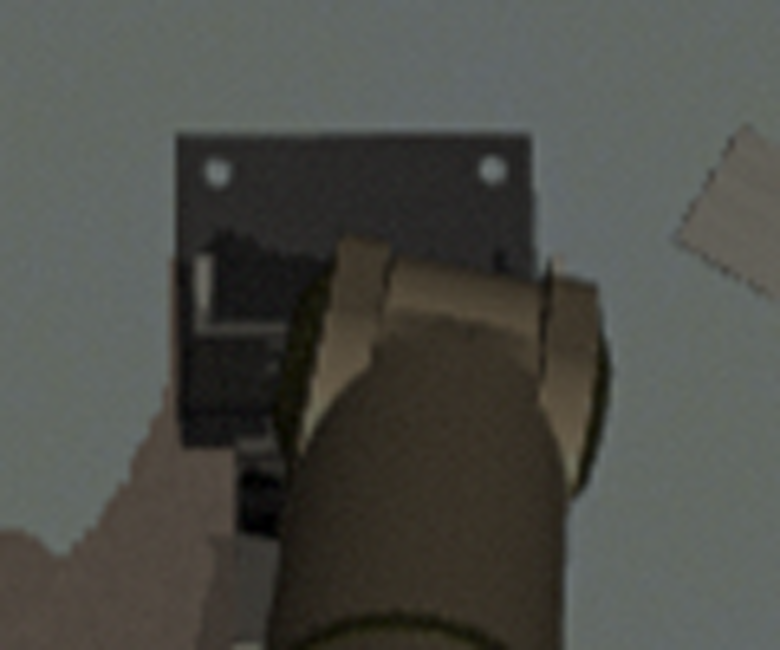

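```bash
python3 - <<'E'
from h import *
crop('pics/t14d.png','pics/t14.png',330,205,372,285,10)
im=robot.capture('top'); cv2.imwrite('pics/t14b.png',im)
s=robot.read_state(); print(s['t'],s['position'])
for n in range(3):
  robot.capture('top'); s=robot.read_state(); print(s['t'],s['position'].round(4),s['joint_positions'].round(3))
E
```

```text
11.25 [ 0.46130487 -0.19149657  0.16248515]
11.3 [ 0.4613 -0.1917  0.1625] [ 19.465  22.421  -4.564 122.98    3.054  34.697 102.433]
11.35 [ 0.4612 -0.1918  0.1625] [ 19.478  22.422  -4.562 122.979   3.051  34.696 102.438]
11.4 [ 0.4612 -0.192   0.1624] [ 19.489  22.425  -4.558 122.976   3.056  34.695 102.438]
```

View pics/t14d.png

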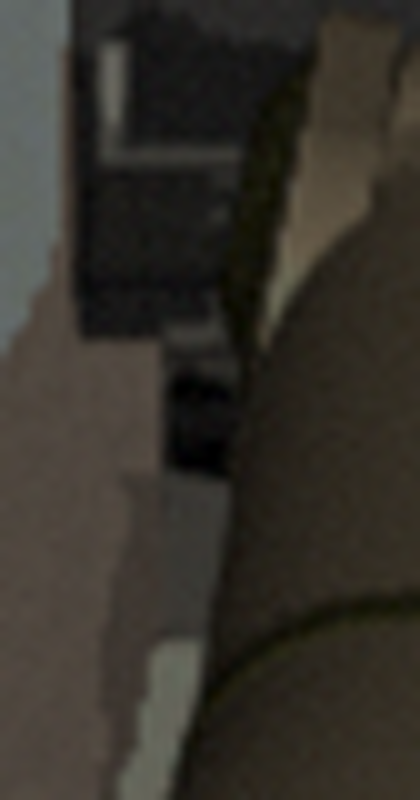

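```bash
python3 - <<'E'
from h import *
b=atz('top',330+16.4,205+34,.219); u=atz('top',330+10.0,205+16.2,.174)
print(b,u, 'bracket yc',b[1]-.06,'upright yc',u[1]-.08)
# other upright end from image 0
for x in (145,): print(atz('top',326+14.3,180+41.2,.174),atz('top',326+70.8,180+40.8,.174))
S=lambda x,y:(280+x/5,190+y/5)
# side: bracket plate near top corner and upright near front top corner, known z
a=atz('side',*S(371,430),.174); print('upr near top front',a)
a=atz('side',*S(330,213),.174); print('upr far top front',a)
# slots lower edge? bracket ledge rear near corner
print('ledge rear near', atz('side',*S(252,408),.169), 'front near',atz('side',*S(107,418),.169), 'tab',atz('side',*S(272,330),.207))
E
python3 - <<'E'
import sys; sys.path.insert(0,'.')
E
python3 -c "
from h import *
crop('pics/s14d.png','pics/s14.png',295,205,385,285,8.5)"
```

```text
[ 0.49203805 -0.13180507  0.219     ] [ 0.55059615 -0.11644327  0.174     ] bracket yc -0.19180507156514753 upright yc -0.19644327336627138
[ 0.55058435 -0.117284    0.174     ] [ 0.54948126 -0.27560242  0.174     ]
upr near top front [ 0.55589573 -0.27416865  0.174     ]
upr far top front [ 0.5548069  -0.11819756  0.174     ]
ledge rear near [ 0.49699079 -0.24923102  0.169     ] front near [ 0.4212836  -0.24803078  0.169     ] tab [ 0.50943827 -0.22958159  0.207     ]
```

View pics/s14d.png

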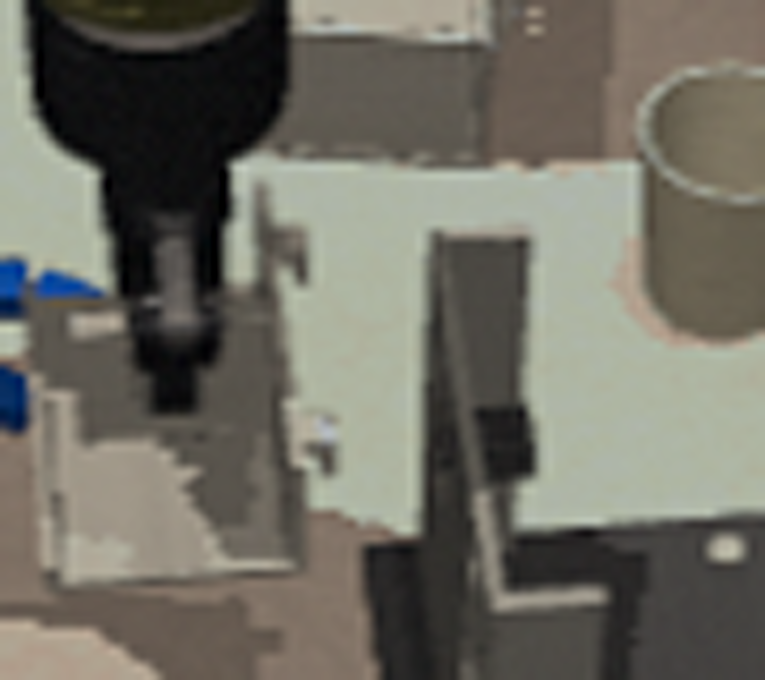

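Emit:
move_arm([
  [[-0.004,0,0.03,0,0,0,-1],[-0.007,0,0.08,0,0,0,-1],[-0.007,0,0.13,0,0,0,-1],[-0.007,0,0.165,0,0,0,-1],[-0.007,0,0.175,0,0,0,-1]],
])

```text
t: 11.82
position: [0.4602, -0.1941, 0.1079]
tcp_rot: [-179.9, -0.0, 89.6]
wrist_force: [-0.7, 0.5, -3.6]
finger_gap: 0.0093
```

Emit:
move_arm([
  [[0,0.03,0,0,0,0,-1],[0,0.06,0,0,0,0,-1],[0,0.1,0,0,0,0,-1],[0,0.1,0,0,0,0,-1],[0,0.1,0,0,0,0,-1]],
])

```text
t: 12.23
position: [0.4927, -0.1944, 0.1103]
tcp_rot: [179.9, 0.0, 89.7]
wrist_force: [-0.8, 0.6, -1.6]
finger_gap: 0.0091
```

```bash
python3 - <<'E'
from h import *
for n in range(2):
  robot.capture('top')
plan([.5135,-.1962,.11],[180,0,89.7])
cv2.imwrite('pics/s15.png',robot.capture('side'));crop('pics/s15c.png','pics/s15.png',305,210,385,290,8)
cv2.imwrite('pics/t15.png',robot.capture('top'));crop('pics/t15c.png','pics/t15.png',330,205,372,265,10)
E
```

```text
t 12.33 pos [ 0.491  -0.1945  0.1101] [-180.      0.     89.65] F [ 0.2  0.1 -3.3] gap 0.0089
m [-0.0016  0.0225  0.0001] deg [-0.    0.   -0.05] NORM [-0.0053  0.0749  0.0003] [-0.0001  0.0002 -0.0017]
```

View pics/s15c.png

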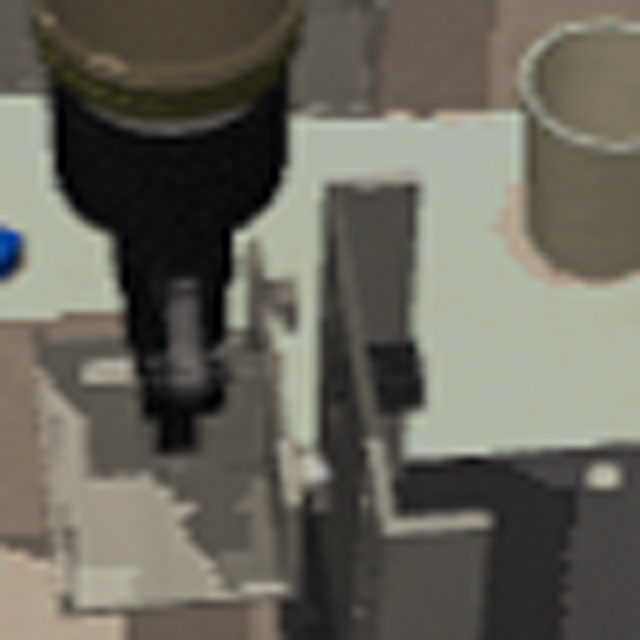

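View pics/t15c.png

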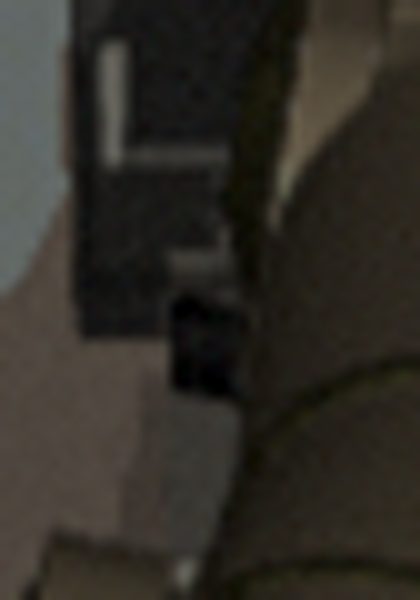

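```bash
python3 - <<'E'
from h import *
print(atz('top',347,231,.166)[1]-.06, robot.read_state()['position'])
E
```

```text
-0.19581554209873536 [ 0.49071053 -0.1945073   0.11003803]
```

Emit:
move_arm([
  [[-0.005,0.01,0,0,0,0,-1],[-0.005,0.02,0,0,0,0,-1],[-0.005,0.03,0,0,0,0,-1],[-0.005,0.04,0,0,0,0,-1],[-0.005,0.047,0,0,0,0,-1]],
])

```text
t: 12.85
position: [0.5058, -0.1961, 0.1099]
tcp_rot: [180.0, -0.0, 89.6]
wrist_force: [0.4, 0.3, -2.5]
finger_gap: 0.0089
```

```bash
python3 - <<'E'
from h import *
plan([.5135,-.1962,.11],[180,0,89.7])
cv2.imwrite('pics/s16.png',robot.capture('side'));crop('pics/s16c.png','pics/s16.png',305,210,385,290,8)
E
```

```text
t 12.85 pos [ 0.5058 -0.1961  0.1099] [179.98  -0.    89.65] F [ 0.4  0.3 -2.5] gap 0.0089
m [-0.0001  0.0077 -0.0001] deg [ 0.02 -0.   -0.05] NORM [-0.0003  0.0256 -0.0003] [ 0.0007 -0.     -0.0017]
```

View pics/s16c.png

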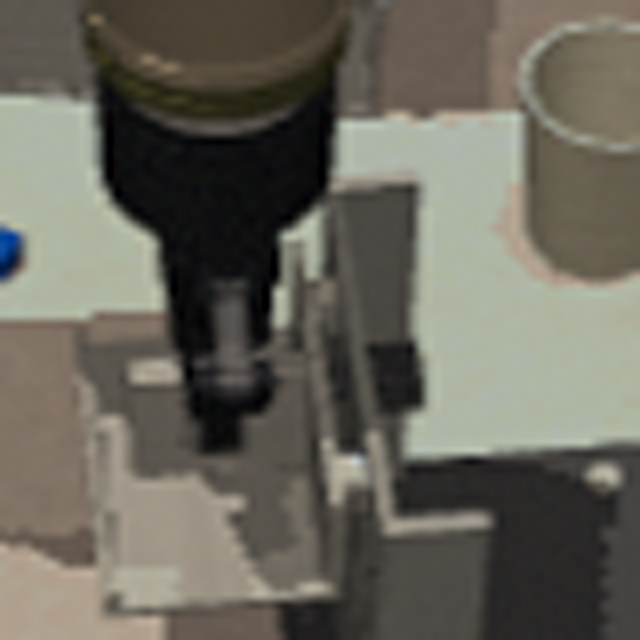

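Emit:
move_arm([
  [[0,0.005,0,0,0,0,-1],[0,0.01,0,0,0,0,-1],[0,0.015,0,0,0,0,-1],[0,0.02,0,0,0,0,-1],[0,0.025,0,0,0,0,-1]],
])

```text
t: 13.32
position: [0.5118, -0.1961, 0.1098]
tcp_rot: [-179.9, -0.0, 89.6]
wrist_force: [-3.8, 0.7, 0.9]
finger_gap: 0.0089
```

```bash
python3 - <<'E'
from h import *
plan([.5135,-.1962,.11],[180,0,89.7])
cv2.imwrite('pics/s17.png',robot.capture('side'));crop('pics/s17c.png','pics/s17.png',305,210,385,290,8)
E
```

```text
t 13.32 pos [ 0.5118 -0.1961  0.1098] [-1.799e+02 -1.000e-02  8.963e+01] F [-3.8  0.7  0.9] gap 0.0089
m [-0.0001  0.0017 -0.0002] deg [-0.1  -0.01 -0.07] NORM [-0.0003  0.0055 -0.0008] [-0.0033 -0.0004 -0.0023]
```

View pics/s17c.png

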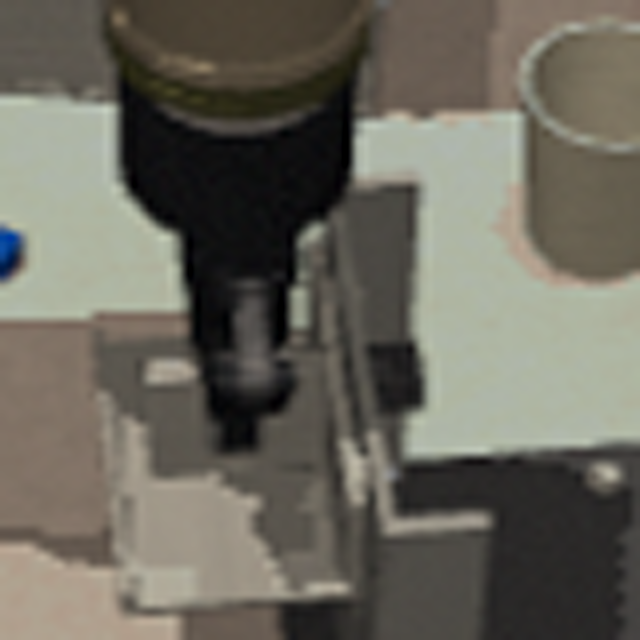

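Emit:
move_arm([
  [[0,0.006,0,0,0,0,-1],[0,0.012,0,0,0,0,-1],[0,0.017,0,0,0,0,-1],[0,0.022,0,0,0,0,-1],[0,0.022,0,0,0,0,-1]],
])

```text
t: 13.78
position: [0.5153, -0.1961, 0.1093]
tcp_rot: [-179.6, -0.0, 89.6]
wrist_force: [-13.7, 1.1, 4.6]
finger_gap: 0.0086
```

```bash
python3 - <<'E'
from h import *
plan([.5135,-.1962,.11],[180,0,89.7])
cv2.imwrite('pics/s18.png',robot.capture('side'));crop('pics/s18c.png','pics/s18.png',305,210,385,290,8)
E
```

```text
t 13.78 pos [ 0.5153 -0.1961  0.1093] [-1.7958e+02 -5.0000e-02  8.9600e+01] F [-13.7   1.1   4.6] gap 0.0086
m [-0.0001 -0.0018 -0.0007] deg [-0.42 -0.05 -0.1 ] NORM [-0.0003 -0.006  -0.0023] [-0.0139 -0.0015 -0.0035]
```

View pics/s18c.png

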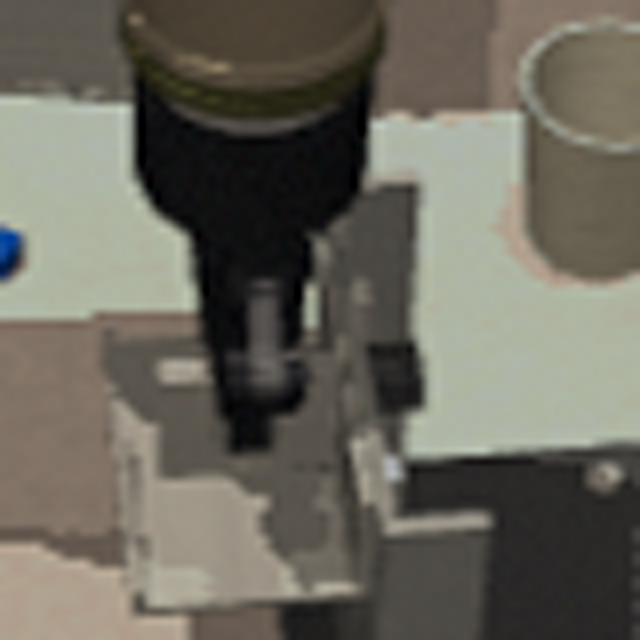

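Emit:
move_arm([
  [[0,0,0.005,0,0,0,-1],[0,0,0.01,0,0,0,-1],[0,0,0.015,0,0,0,-1],[0,0,0.02,0,0,0,-1],[0,0,0.02,0,0,0,-1]],
])

```text
t: 14.25
position: [0.5153, -0.1962, 0.1032]
tcp_rot: [-179.6, -0.0, 89.6]
wrist_force: [-12.6, -0.5, 1.4]
finger_gap: 0.0088
```

Emit:
move_arm([
  [[0,0,0.006,0,0,0,-1],[0,0,0.012,0,0,0,-1],[0,0,0.018,0,0,0,-1],[0,0,0.024,0,0,0,-1],[0,0,0.028,0,0,0,-1]],
])

```text
t: 14.67
position: [0.5153, -0.1963, 0.096]
tcp_rot: [-179.6, -0.0, 89.6]
wrist_force: [-22.2, 3.1, 36.0]
finger_gap: 0.009
```

```bash
python3 - <<'E'
from h import *
plan([.5135,-.1962,.096],[180,0,89.7])
cv2.imwrite('pics/s19.png',robot.capture('side'));crop('pics/s19c.png','pics/s19.png',305,210,385,290,8)
plan([.5135,-.1962,.096],[180,0,89.7])
E
```

```text
t 14.67 pos [ 0.5153 -0.1963  0.096 ] [-1.7962e+02 -2.0000e-02  8.9580e+01] F [-22.2   3.1  36. ] gap 0.009
m [ 0.0001 -0.0018  0.    ] deg [-0.38 -0.02 -0.12] NORM [ 0.0003 -0.006   0.0001] [-0.0126 -0.0008 -0.0039]
t 14.72 pos [ 0.5153 -0.1963  0.0961] [-1.7963e+02 -2.0000e-02  8.9580e+01] F [-17.4   1.6  17. ] gap 0.0092
m [ 0.0001 -0.0018  0.0001] deg [-0.37 -0.02 -0.12] NORM [ 0.0002 -0.0061  0.0004] [-0.0122 -0.0008 -0.004 ]
```

View pics/s19c.png

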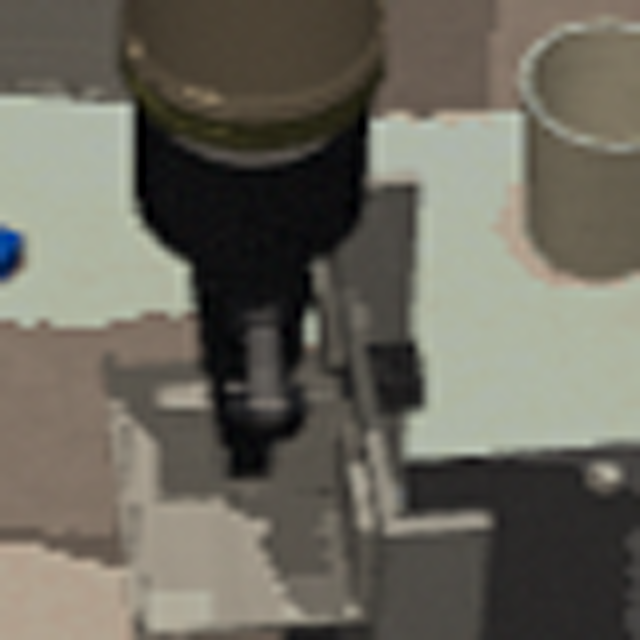

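Emit:
move_arm([
  [[0,-0.004,0,0,0,0,-1],[0,-0.008,0,0,0,0,-1],[0,-0.011,0,0,0,0,-1],[0,-0.011,0,0,0,0,-1],[0,-0.011,0,0,0,0,-1]],
])

```text
t: 15.13
position: [0.5156, -0.1963, 0.0961]
tcp_rot: [-180.0, 0.0, 89.6]
wrist_force: [-6.8, 0.6, 8.6]
finger_gap: 0.0091
```

```bash
python3 - <<'E'
from h import *
plan([.5135,-.1962,.096],[180,0,89.7])
cv2.imwrite('pics/w20.png',robot.capture('wrist'))
cv2.imwrite('pics/t20.png',robot.capture('top'));crop('pics/t20c.png','pics/t20.png',326,190,406,255,9)
E
```

```text
t 15.13 pos [ 0.5156 -0.1963  0.0961] [-1.7998e+02  1.0000e-02  8.9630e+01] F [-6.8  0.6  8.6] gap 0.0091
m [ 0.0001 -0.0021  0.0001] deg [-0.02  0.01 -0.07] NORM [ 0.0003 -0.0069  0.0005] [-0.0007  0.0004 -0.0024]
```

View pics/t20c.png

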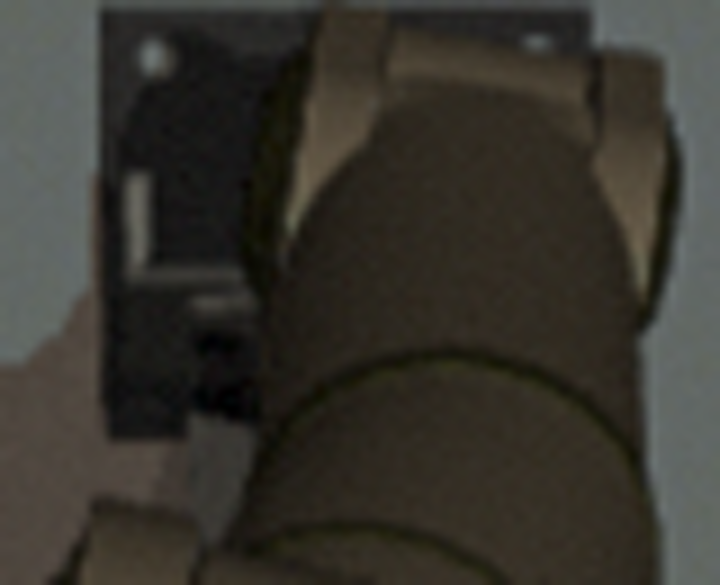

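View pics/w20.png

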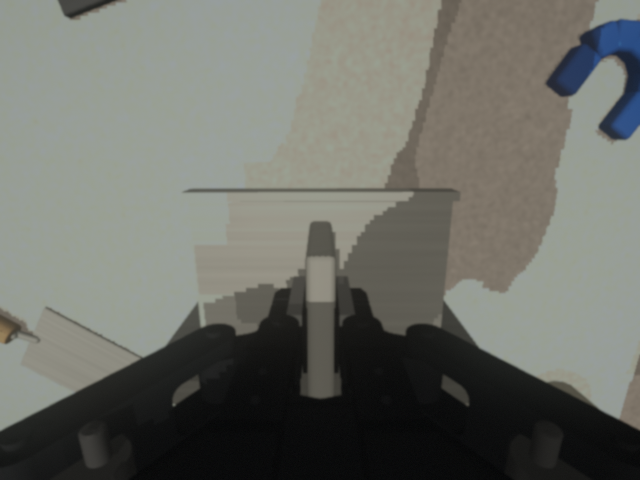

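Emit:
move_arm([
  [[0,0,0.004,0,0,0,-1],[0,0,0.008,0,0,0,-1],[0,0,0.012,0,0,0,-1],[0,0,0.012,0,0,0,-1],[0,0,0.012,0,0,0,-1]],
])

```text
t: 15.65
position: [0.5151, -0.1964, 0.0952]
tcp_rot: [180.0, 0.0, 89.6]
wrist_force: [-18.1, 3.3, 43.3]
finger_gap: 0.0088
```

Emit:
move_arm([
  [[0,-0.004,-0.004,0,0,0,-1],[0,-0.008,-0.008,0,0,0,-1],[0,-0.01,-0.012,0,0,0,-1],[0,-0.01,-0.012,0,0,0,-1],[0,-0.01,-0.012,0,0,0,-1]],
])

```text
t: 16.07
position: [0.5137, -0.1963, 0.0956]
tcp_rot: [179.9, 0.0, 89.6]
wrist_force: [-2.6, -0.4, 4.6]
finger_gap: 0.009
```

Emit:
move_arm([
  [[0,0,0,0,0,0,-0.7],[0,0,0,0,0,0,-0.5],[0,0,0,0,0,0,-0.3],[0,0,0,0,0,0,-0.2],[0,0,0,0,0,0,-0.2]],
])

```text
t: 16.48
position: [0.5131, -0.1961, 0.0954]
tcp_rot: [-180.0, -0.0, 89.6]
wrist_force: [-0.5, 0.5, -0.1]
finger_gap: 0.0344
```

```bash
python3 - <<'E'
from h import *
plan([.5135,-.1962,.096],[180,0,89.7])
cv2.imwrite('pics/w21.png',robot.capture('wrist'))
cv2.imwrite('pics/s21.png',robot.capture('side'));crop('pics/s21c.png','pics/s21.png',305,210,385,290,8)
E
```

```text
t 16.48 pos [ 0.5131 -0.1961  0.0954] [-180.     -0.     89.65] F [-0.5  0.5 -0.1] gap 0.0344
m [-0.0001  0.0004 -0.0006] deg [-0.   -0.   -0.05] NORM [-0.0003  0.0013 -0.0021] [-0.     -0.0001 -0.0017]
```

View pics/w21.png

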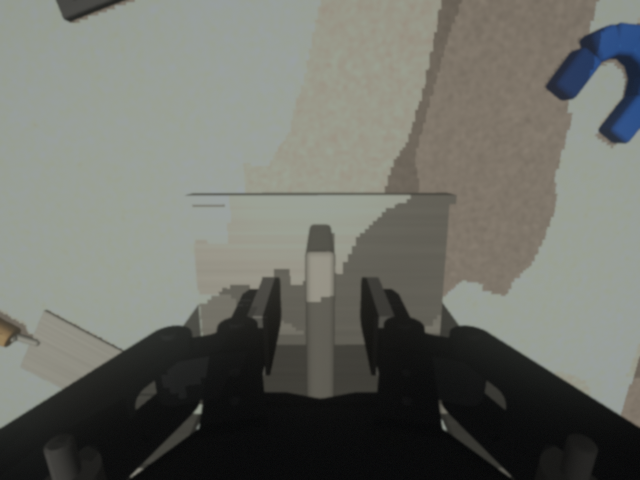

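View pics/s21c.png

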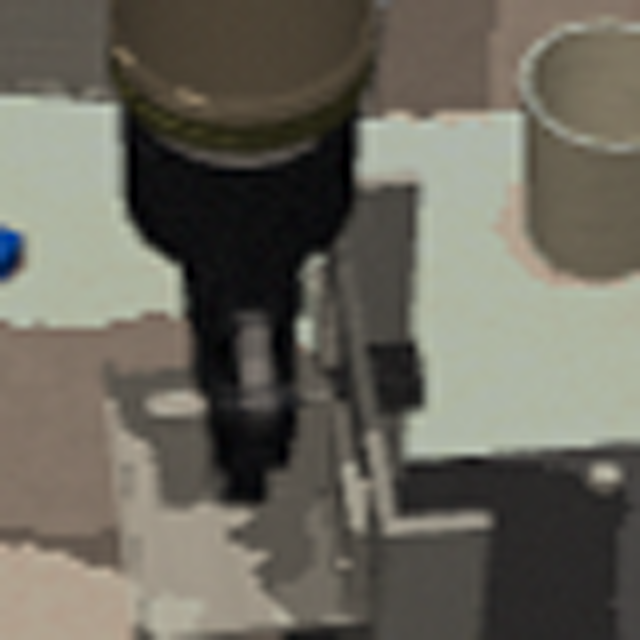

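Emit:
move_arm([
  [[0,0,-0.05,0,0,0,-0.2],[0,0,-0.12,0,0,0,-0.2],[0,0,-0.22,0,0,0,-0.2],[0,0,-0.34,0,0,0,-0.2],[0,0,-0.45,0,0,0,-0.2]],
])

```text
t: 17.0
position: [0.5127, -0.196, 0.232]
tcp_rot: [-180.0, -0.0, 89.6]
wrist_force: [0.9, -1.5, -0.7]
finger_gap: 0.034
```

Emit:
move_arm([
  [[0,0.02,-0.05,0,0,0,-0.2],[0,0.06,-0.1,0,0,0,-0.2],[0,0.14,-0.1,0,0,0,-0.2],[0,0.2,-0.1,0,0,0,-0.2],[0,0.25,-0.1,0,0,0,-0.2]],
])

```text
t: 17.42
position: [0.5894, -0.1965, 0.261]
tcp_rot: [179.9, 0.0, 89.7]
wrist_force: [-0.4, 0.0, -0.8]
finger_gap: 0.0343
```

```bash
python3 - <<'E'
from h import *
import json
i=robot.camera_info('wrist'); json.dump({k:(np.array(v).tolist()) for k,v in i.items()},open('w22.json','w'))
plan([.5135,-.1962,.096],[180,0,89.7])
cv2.imwrite('pics/w22.png',robot.capture('wrist'))
cv2.imwrite('pics/s22.png',robot.capture('side'));crop('pics/s22c.png','pics/s22.png',305,210,385,290,8)
E
```

```text
t 17.42 pos [ 0.5894 -0.1965  0.261 ] [1.7992e+02 1.0000e-02 8.9660e+01] F [-0.4  0.  -0.8] gap 0.0343
m [-1.000e-04 -7.610e-02  1.649e-01] deg [ 0.08  0.01 -0.04] NORM [-5.000e-04 -2.538e-01  5.498e-01] [ 0.0026  0.0003 -0.0014]
```

View pics/w22.png

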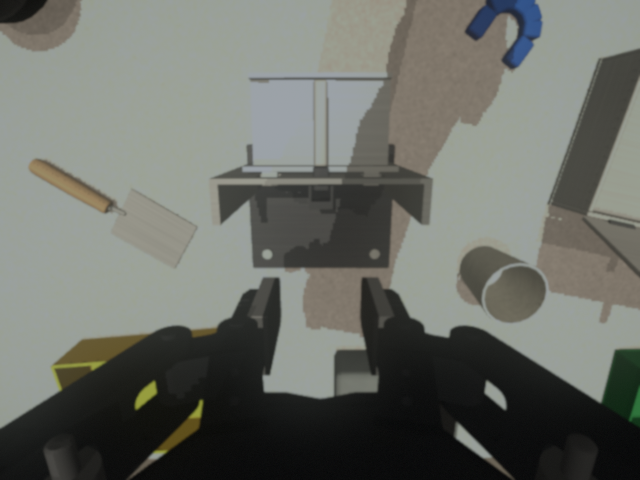

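View pics/s22c.png

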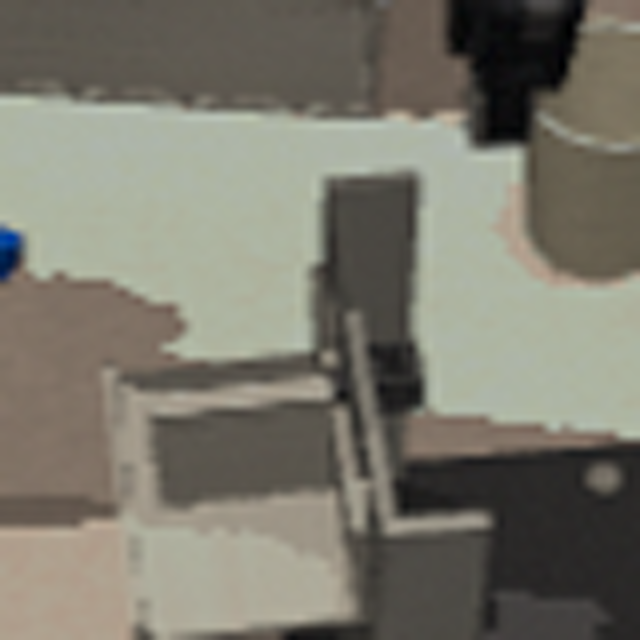

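```bash
python3 - <<'E'
from h import *
crop('pics/w22c.png','pics/w22.png',205,140,435,230,3.4)
crop('pics/w22d.png','pics/w22.png',285,155,355,210,10)
E
```

```text
(no output)
```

View pics/w22c.png

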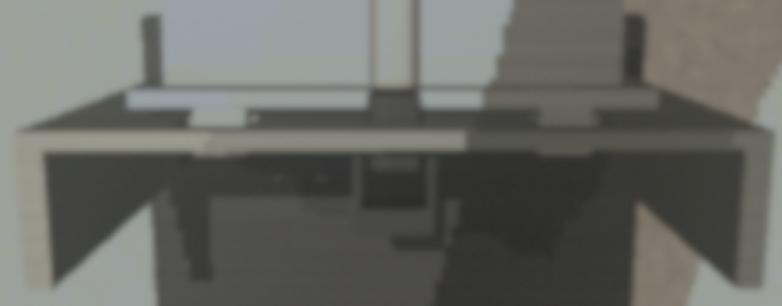

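View pics/w22d.png

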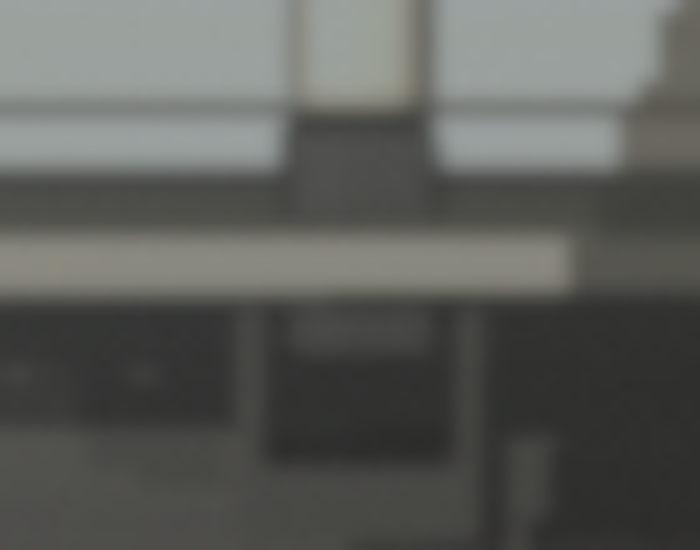

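View pics/s22.png

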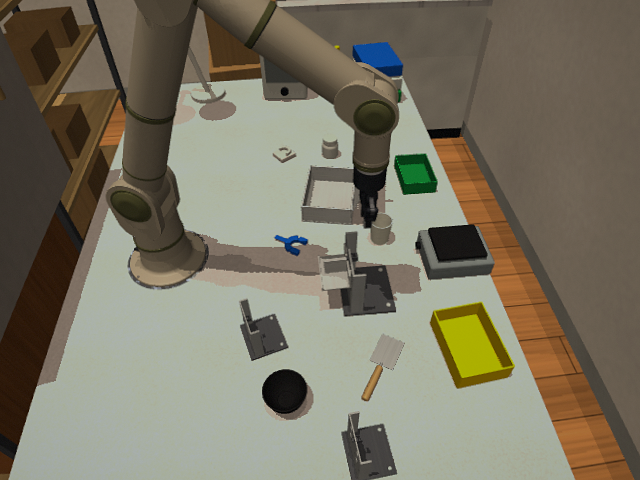

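```bash
python3 - <<'E'
from h import *
import json; i=json.load(open('w22.json'))
g=lambda x,y,z:atz('wrist',205+x/3.4,140+y/3.4,z,i)
a,b=g(127,108,.152),g(658,108,.152); c,d=g(17,131,.174),g(770,131,.174)
print('plate rear top',a,b,'mid',(a+b)/2); print('upright front top',c,d,'mid',(c+d)/2)
E
```

```text
plate rear top [ 0.54903406 -0.25660854  0.152     ] [ 0.5498173  -0.13630736  0.152     ] mid [ 0.54942568 -0.19645795  0.152     ]
upright front top [ 0.55151338 -0.27538367  0.174     ] [ 0.55254212 -0.11716546  0.174     ] mid [ 0.55202775 -0.19627457  0.174     ]
```

```bash
python3 - <<'E'
from h import *
print(robot.close_job()); s=robot.read_state(); print(s['t'],s['wrist_force'])
E
```

```text
the job is handed in; nothing more can be done
None
the job is handed in; nothing more can be done
```

The lid is open and standing on its own. The bracket is hooked in the upper slots of the largest upright, pushed down until it bottomed, and let go. I handed the job in at about 17.5 s of the 66 s allowed.

**Last checks:**
- **Catch:** the last wrist picture shows the nose out, above the top edge of the bracket's back plate, with both tabs through the upper slots.
- **Bracket position:** it measures about 0.2 mm off sideways and about 2.6 mm in front of the upright, within limits. Its height was not measured after letting go. It bottomed at the tool height worked out for home, under more than 30 N of downward push.
- **Lid:** it fell open when I let go of the tab, and it was still open in the last wrist picture. The arm hid it in the last side view, and I did not measure its angle.
- **Other things:** the cup, tray, bowl, cast, jar and spatula looked where they were at the start, judged by eye. The wrist force at the end was near zero, with the gripper clear above the upright.

**What disagreed:**
- **Finger length:** in the pictures the fingertips stood about 25 to 35 mm behind the tool point, not 11 mm ahead as stated. My first grip on the tab closed on air above it, so I set the grip heights from the pictures instead.
- **Cameras:** the side camera placed the upright's front about 5 mm farther away than the top camera did, so I found the final depth by contact.

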